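# Sweep doll bases through the gate

### The arm

A 6-joint arm with a two-finger parallel gripper is mounted at the origin on the work surface. World frame = base frame: x ahead of the robot, y to its left, z up, the work surface at z = 0. Lengths are in m, angles in rad, forces in N, time in s.
With the tool pointing down it reaches from about 0.35 to 0.775 m from the base axis. Payload 5.5 kg.
Tool frame: the origin (TCP) lies midway between the tips of the shut fingers; the grasp point (between the pads) lies 19 mm behind it (grip_depth is the distance from the TCP to the grasp point, in m); y points along the fingers, z is the direction in which the jaws open and shut, and the axes are right-handed (so a half turn about y gives the same grasp; the last joint's range is limited). The gripper opens to 85 mm and grips with 20 to 120 N. Pads are 22 mm wide; open, the fingers measure 114 mm over their backs; the gripper's body (76 mm by 85 mm) begins 54 mm behind the grasp point. The pads swing forward as they close: fully open they stand 13 mm farther back than shut.
Start: joints at [-1.483, 0.313, 0.046, 1.304, 0, 1.431], TCP at [0.13, -0.56, 0.231] pointing down, gripper open.
Joint ranges: [-2.76, 2.76], [-0.86, 1.69], [-1.03, 1.26], [-2.2, 2.34], [-1.47, 1.5], [-3.14, 3.14]. Speed limits (rad/s): [2.57, 2.57, 3.14, 3.14, 3.14, 3.14].

### API

Orientations are given as a unit quaternion [x, y, z, w].
In Python, from bench import * gives the robot as it stands. The module is installed in compiled form; this text tells all that it offers.
- The arm moves only by the tool arm_command, never from a script. Its argument "steps" is a list of rows, each a list of 7 numbers: the shift along the tool's x, y, z in cm, then the turn, a rotation vector about the tool's x, y, z in degrees, then the closure, from 0 (fully open) to 1 (shut). In form: [[x, y, z, rx, ry, rz, claw], ...]. A call has 1 to 20 rows; each row is the pose to reach, as a shift and turn from the pose measured when the call began, along the tool's axes at that moment; what a row does not reach only later rows make up. A row lasts 1/8 s, in which the tool goes at most 62.5 mm and 10.7 degrees, less where a joint would pass 70% of its speed; a pose out of reach is approached as far as the arm can. A call with a gripper value outside its range is refused whole. The fingers move at their own pace and stop on an object; the grip force is fixed at half the most. Time passes only in rows, so rows that repeat a pose let the fingers close. It gives the time, the measured TCP pose, the force and the opening at its end, in the units of the state.
- sense(): the state, without advancing time (a new reading comes with each control period).
- snapshot(name): name is "side" or "top"; returns a dict with "color" (420x560x3 uint8, red, green, blue), "fov_y" (degrees; the focal length in pixels is half the picture's height over the tangent of half this angle, whatever the lens; pixels are square), "cx", "cy" (the principal point, pixels), "rvec" (rotation vector, rad) and "tvec" (3), from world to camera coordinates, as OpenCV has them. Camera axes: x right, y down, z forward; pixel columns grow to the right and rows downward; lengths in m; the calibration is good to about 2 mm. A picture is of the moment at which its call begins. There is no depth.
- hand_in(): hands the job in, once; it reports no verdict.
Trained networks look in a picture, given as the dict that the camera call returned (one of the last four; its "shot" number tells which), for a name from the list of things; names that differ only in an ending like _2 or _b are one class to them, and where a whole thing is asked for, a point or a joint stands for the part that bears it (a point fixed in the world has none). Each returns a list of dicts, best first, with "p" (0 to 1); they miss things now and then, are a little off and sometimes report something else, mostly with a low value. They report only what shows in the picture. A call takes as long as a camera call.
- boxes_of(picture, label): "uv" ([column, row] in pixels, amid what is visible of it).
- masks_of(picture, label): "mask" (420x560 bool, what is visible of it) and "uv" ([column, row] in pixels, amid what is visible of it).
The state is a dict: "time_s": time; "joints": joint angles; "qvel": joint speeds; "tau": joint torques, N m; "tool_pos": TCP position; "tcp_rot": TCP orientation; "wrist_force": force on the tool from outside, world axes, zero at the start; "wrist_torque": the same for the moment, N m; "opening": finger opening in m.
Only numpy, scipy, OpenCV 4.12 (cv2) and the standard library are available. Lean on these libraries where they do the work, as an engineer would, in place of code of your own. Each camera call takes 0.05 s, during which the arm holds its last target.

### The job

With the fingertips, sweep the three bare-wood doll bases along the deck and through the narrow gate one at a time, so that each drops into the slot behind it: the largest first, then the medium one, then the smallest. Only push them, never pick them up, and leave everything else standing where it is.

Things in the scene. Friction and masses are not known exactly. Their poses are not given: they have to be found in the camera images.
- box: fixed wooden sweeping box. Origin on the table, z up. Its flat deck lies 80 mm above the table and is 292 mm wide in its x (-146 to 146 mm) and runs from y = -177 mm to the gate wall at y = 118 mm. Lips 10 mm high and 9 mm thick edge the deck at both x sides and at the -y end. The +y end is a gate wall, 22 mm above the deck, 12 mm thick (y = 118 to 130 mm), broken only by the gate. At y = 130 mm the deck ends and the slot begins
- gate (a point): middle of the gate at deck level, half-way through the gate wall (box frame: x 0, y 124 mm). The gate is a gap 54 mm wide (along the box's x) in the 12 mm thick, 22 mm high gate wall; one passes through it along the box's +y. It has the axes of the box
- slot (a point): middle of the slot's floor. The slot is an open-topped pit straight behind the gate, 64 mm wide in the box's x, 116 mm long in its y, floor 72 mm below the deck, with walls rising 22 mm above deck level on the three other sides. A base pushed past the deck's edge drops in by itself
- base_large_center (a point): centre (half-way up) of the large bare-wood doll base, a turned disc 44 mm in diameter and 20 mm tall, lying flat and loose on the deck; z up through the disc
- base_medium_center (a point): centre (half-way up) of the medium bare-wood doll base, a turned disc 36 mm in diameter and 20 mm tall, lying flat and loose on the deck; z up through the disc
- base_small_center (a point): centre (half-way up) of the small bare-wood doll base, a turned disc 28 mm in diameter and 20 mm tall, lying flat and loose on the deck; z up through the disc
- doll_a: a lacquered nesting doll 65 mm tall, 32 mm across, standing on the deck; loose, to be left alone; origin at the centre of its underside, z up
- doll_b: a lacquered nesting doll 55 mm tall, 27 mm across, standing on the deck near the gate wall; loose, to be left alone; origin at the centre of its underside, z up
- doll_tall: a lacquered nesting doll 170 mm tall, 83 mm across, standing on the table to the right of the box; loose, to be left alone; origin at the centre of its underside, z up
- jar: a closed jar 70 mm tall, 64 mm across, on the table to the left of the box; loose, to be left alone; origin at the centre of its underside, z up
- paint_cup: a grey cup of paint 76 mm tall, 72 mm across, on the table to the left of the box; loose, to be left alone; origin at the centre of its underside, z up
- saucer: an upturned jar lid 12 mm tall, 84 mm across, on the table to the right of the box; loose, to be left alone; origin at the centre of its underside, z up
- pot_pink: a small lidded paint pot 57 mm tall, 64 mm across, on the table to the right of the box; loose, to be left alone; origin at the centre of its underside, z up

How it is judged:
On the way, in this order (a step that is already met when the one before it is completed fails the run):
1. the largest base is in the slot, the other two are not (y of base_large_center in the frame of box between 0.13 and 0.25 m and x of base_large_center in the frame of box between -0.033 and 0.033 m and height (world z) of base_large_center below 0.074 m and not (y of base_medium_center in the frame of box between 0.13 and 0.25 m and x of base_medium_center in the frame of box between -0.033 and 0.033 m and height (world z) of base_medium_center below 0.074 m) and not (y of base_small_center in the frame of box between 0.13 and 0.25 m and x of base_small_center in the frame of box between -0.033 and 0.033 m and height (world z) of base_small_center below 0.074 m)), for 0.2 s.
2. the largest and medium bases are in the slot, the smallest is not (y of base_large_center in the frame of box between 0.13 and 0.25 m and x of base_large_center in the frame of box between -0.033 and 0.033 m and height (world z) of each of base_large_center, base_medium_center below 0.074 m and y of base_medium_center in the frame of box between 0.13 and 0.25 m and x of base_medium_center in the frame of box between -0.033 and 0.033 m and not (y of base_small_center in the frame of box between 0.13 and 0.25 m and x of base_small_center in the frame of box between -0.033 and 0.033 m and height (world z) of base_small_center below 0.074 m)), for 0.2 s.
3. all three bases are in the slot (y of base_large_center in the frame of box between 0.13 and 0.25 m and x of base_large_center in the frame of box between -0.033 and 0.033 m and height (world z) of each of base_large_center, base_medium_center, base_small_center below 0.074 m and y of base_medium_center in the frame of box between 0.13 and 0.25 m and x of base_medium_center in the frame of box between -0.033 and 0.033 m and y of base_small_center in the frame of box between 0.13 and 0.25 m and x of base_small_center in the frame of box between -0.033 and 0.033 m), for 0.2 s.
At the end, for the whole second after the job is handed in: The centres of all three bases lie within the slot (in the box's frame y 130 to 250 mm, |x| under 33 mm) and below 74 mm above the table, that is at least 6 mm under the deck, each at rest (under 0.02 m/s) (all of step 3 and linear speed of each of base_large, base_medium, base_small below 0.02 m/s); the robot touches nothing.
It fails at once if a base is lifted: its centre rises 16 mm or more above where it lies on the deck (height (world z) of any of base_large_center, base_medium_center, base_small_center above 0.106 m).
It fails at once if a bystander (doll, jar, cup, saucer or pot) is moved by more than 20 mm or tipped by more than 0.4 rad (distance of any of doll_a, doll_b, doll_tall, jar, paint_cup, saucer, pot_pink from where it was at the start of the episode above 0.02 m or angle between any of doll_a, doll_b, doll_tall, jar, paint_cup, saucer, pot_pink's own z axis and vertical above 0.4 rad).
It also fails if it takes over 72 s, if anything falls off the work surface, if the arm or the gripper's body presses on something with over 40 N, if the wrist force passes 120 N, or if a joint passes its speed limit or range.

## Working session

There is one attempt and no reset: what is moved stays moved. The work goes in short steps, Python scripts to look and compute and a tool call to move; the robot and the scene stay as the last step left them, time stands still between calls to the robot, and variables do not carry over. Pictures are saved under pics/ and viewed, and the job is handed in when it is done.

Besides the shell and the picture viewer there is one more tool, called after "Call:" by a JSON object that holds its "op" and its "data". arm_command: Moves the arm, as the interface text tells. Its arguments: {"type":"object","properties":{"steps":{"type":"array"}},"required":["steps"]}

```bash
mkdir -p pics
cat > h.py <<'E'
from bench import *
import numpy as np, cv2
from scipy.spatial.transform import Rotation as R
def cam(s):
    f=s["color"].shape[0]/2/np.tan(np.radians(s["fov_y"])/2)
    K=np.array([[f,0,s["cx"]],[0,f,s["cy"]],[0,0,1]]);M=cv2.Rodrigues(np.array(s["rvec"],float))[0]
    return K,M,np.array(s["tvec"],float).ravel()
def ray(s,uv,z):
    K,M,t=cam(s); d=M.T@np.linalg.solve(K,[uv[0],uv[1],1]); c=-M.T@t
    return c+d*(z-c[2])/d[2]
def proj(s,P):
    K,M,t=cam(s); q=(K@(M@np.atleast_2d(P).T+t[:,None])).T; return q[:,:2]/q[:,2:]
def save(s,n): cv2.imwrite(f"pics/{n}.png",s["color"][:,:,::-1])
E
python3 - <<'E'
from h import *
st=sense();print(st)
for n in("top","side"):
    s=snapshot(n);save(s,n+"0");print(n,s["fov_y"],s["cx"],s["cy"],s["rvec"],s["tvec"],s["shot"])
    for l,z in(("box",.08),("base_large_center",.1),("base_medium_center",.1),("base_small_center",.1),("doll_a",.11),("doll_b",.11),("doll_tall",.08)):
        for d in boxes_of(s,l)[:3]: print(l,round(d["p"],2),np.round(d["uv"],1),ray(s,d["uv"],z).round(4))
E
```

```text
{'time_s': 0.0, 'joints': array([-1.48260626e+00,  3.13995235e-01,  4.49545961e-02,  1.30361535e+00,
       -1.04386270e-05,  1.43121374e+00]), 'qvel': array([ 3.70987438e-04, -1.07504529e-05,  1.48692076e-03,  2.57458372e-03,
        4.54769979e-04,  5.93641013e-04]), 'tau': array([ 9.72082926e-04, -4.80629325e+01,  2.98529953e+01,  1.94372825e-02,
       -4.02616411e-05,  3.31469316e-06]), 'tool_pos': array([ 0.1297899 , -0.55961614,  0.23040186]), 'tcp_rot': array([-0.08034259,  0.70318318, -0.70186844,  0.080369  ]), 'wrist_force': array([0.5289639 , 0.33746471, 0.19219325]), 'wrist_torque': array([0.05140634, 0.01501531, 0.02351834]), 'opening': 0.08538213974004452}
top 57.4698368590775 277.5408884195252 204.42424935995234 [ 2.16390715 -2.05471096  0.21137823] [-0.0573145   0.53675533  1.08215775] 1
box 0.7 [264.5 202.9] [0.5364 0.0083 0.08  ]
base_large_center 0.65 [256.6 224.3] [0.4695 0.026  0.1   ]
doll_a 0.67 [295.5 159.3] [ 0.6636 -0.0751  0.11  ]
doll_b 0.67 [295.5 159.3] [ 0.6636 -0.0751  0.11  ]
doll_tall 0.8 [440.6 185.5] [ 0.6152 -0.5046  0.08  ]
side 44.0075482834054 281.01473462164887 206.79234348324078 [ 0.99397833 -2.35689531  1.11664739] [0.33675906 0.33929379 1.18461396] 2
box 0.91 [254.8 235.7] [0.5152 0.0674 0.08  ]
base_large_center 0.48 [274.9 233.7] [0.4667 0.0388 0.1   ]
base_medium_center 0.43 [231.3 213.3] [0.6126 0.0664 0.1   ]
base_small_center 0.63 [298.1 208.3] [ 0.498  -0.0797  0.1   ]
base_small_center 0.5 [257.  233.7] [0.4999 0.0722 0.1   ]
doll_a 0.6 [258.4 181.9] [ 0.6582 -0.0757  0.11  ]
doll_a 0.54 [273.2 248.3] [0.4215 0.087  0.11  ]
doll_b 0.6 [258.4 181.9] [ 0.6582 -0.0757  0.11  ]
doll_b 0.54 [273.2 248.3] [0.4215 0.087  0.11  ]
doll_tall 0.81 [359.7 131.5] [ 0.661  -0.5485  0.08  ]
doll_tall 0.73 [271.8 246.4] [0.4528 0.0636 0.08  ]
```

View pics/top0.png

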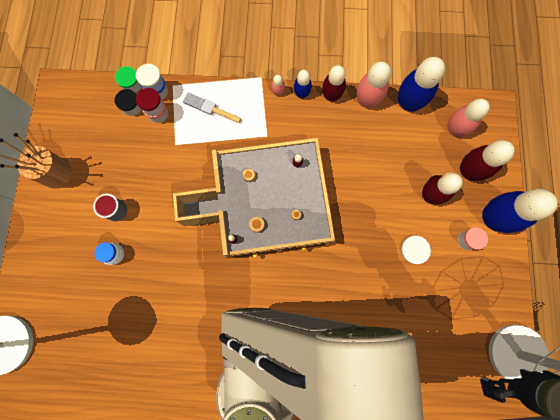

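View pics/side0.png

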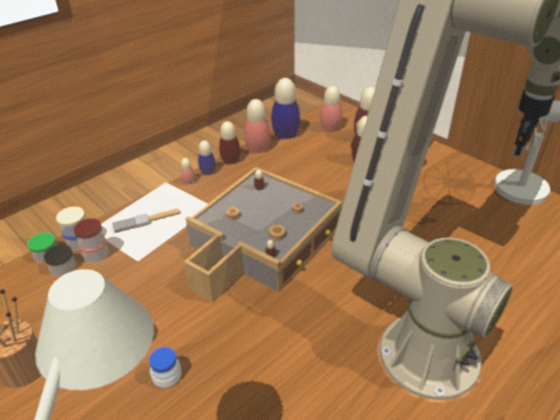

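The top view shows the box with its gate at the left, around (218,204). The large base is at (257,224), medium at (249,175) and small at (296,214), doll_a at (297,160) and doll_b at (232,238). Next I'll fit the box pose from an enlarged view.

Run:
```python
from h import *
s=snapshot("top"); np.save("top.npy",s,allow_pickle=True)
c=s["color"][125:270,165:345]; cv2.imwrite("pics/z1.png",cv2.resize(c,None,fx=4.1,fy=4.1,interpolation=cv2.INTER_CUBIC)[:,:,::-1])
for l in("box","base_large_center","base_medium_center","base_small_center","doll_a"):
  for d in masks_of(s,l)[:3]: print(l,d["p"],d["uv"],d["mask"].sum())
```

```text
box 0.92 [264.8, 200.7] 12871
box 0.74 [111.1, 208.1] 684
base_large_center 0.53 [256.0, 223.8] 210
base_small_center 0.5 [296.2, 215.8] 85
doll_a 0.5 [294.3, 161.1] 103
```

View pics/z1.png

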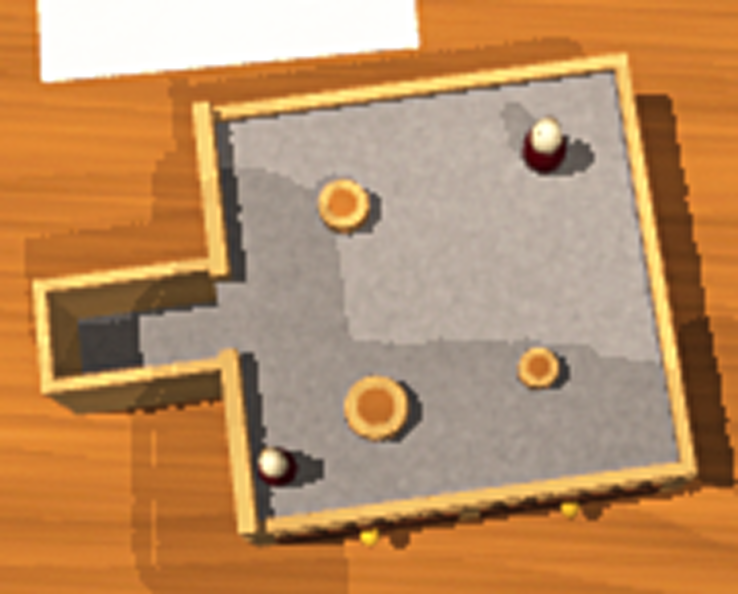

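```bash
cat > fit.py <<'E'
from h import *
from scipy.optimize import least_squares
s=np.load("top.npy",allow_pickle=True).item()
Z=lambda p:np.array(p)/4.1+np.array([165,125])-0.5+.5/4.1
obs=[((228,272),(27,118,102)),((238,350),(-27,118,102)),((614,68),(146,-177,90)),((680,460),(-146,-177,90)),((52,292),(32,246,102)),((60,380),(-32,246,102))]
uv=np.array([Z(o[0]) for o in obs]);B=np.array([o[1] for o in obs])/1000
def w(p,B): c,sn=np.cos(p[2]),np.sin(p[2]); B=np.atleast_2d(B);return np.c_[p[0]+c*B[:,0]-sn*B[:,1],p[1]+sn*B[:,0]+c*B[:,1],B[:,2]]
r=least_squares(lambda p:(proj(s,w(p,B))-uv).ravel(),[.53,0,0])
print(r.x,np.degrees(r.x[2]),r.fun.reshape(-1,2).round(1))
np.save("box.npy",r.x)
def tobox(q):
    c,sn=np.cos(r.x[2]),np.sin(r.x[2]);d=np.array(q[:2])-r.x[:2];return np.array([c*d[0]+sn*d[1],-sn*d[0]+c*d[1]])*1000
for n,p,z in(("L",(376,407),.1),("M",(344,204),.1),("S",(540,367),.1),("A head",(547,132),.135),("B head",(273,461),.125)):
    q=ray(s,Z(p),z);print(n,q.round(4),tobox(q).round(1))
im=cv2.resize(s["color"][125:270,165:345],None,fx=4.1,fy=4.1,interpolation=cv2.INTER_CUBIC)[:,:,::-1].copy()
for pts in([(146,118,80),(146,-177,80),(-146,-177,80),(-146,118,80)],[(27,118,102),(27,130,102),(32,130,102),(32,246,102),(-32,246,102),(-32,130,102),(-27,130,102),(-27,118,102)],[(155,118,90),(155,-186,90),(-155,-186,90),(-155,118,90)]):
    u=proj(s,w(r.x,np.array(pts)/1000)); u=((u+.5-np.array([165,125]))*4.1-.5).round().astype(int); cv2.polylines(im,[u.reshape(-1,1,2)],True,(255,0,0),1)
cv2.imwrite("pics/ov.png",im)
E
python3 fit.py
```

```text
[0.55507506 0.01379614 0.1912385 ] 10.957158962121259 [[ 0.4  0.4]
 [ 0.1 -0.3]
 [ 0.9 -0.7]
 [ 1.2  0.3]
 [-1.3 -0.1]
 [-1.3  0.2]]
L [0.4706 0.0269 0.1   ] [-80.5  28.9]
M [0.6142 0.0586 0.1   ] [66.6 32.8]
S [ 0.5044 -0.0847  0.1   ] [-68.5 -87. ]
A head [ 0.6629 -0.0812  0.135 ] [  87.8 -113.8]
B head [0.4268 0.0916 0.125 ] [-111.1  100.8]
```

View pics/ov.png

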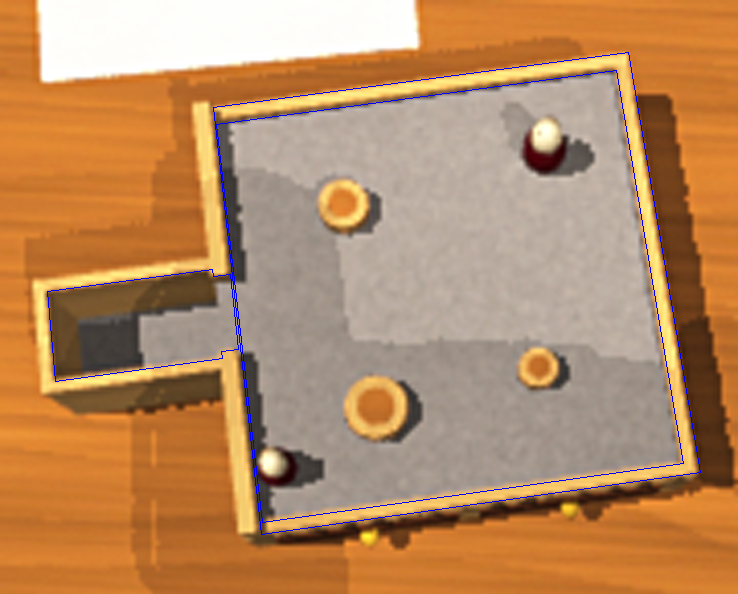

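```bash
cat >> h.py <<'E'
b=np.load("box.npy") if __import__("os").path.exists("box.npy") else None
def b2w(x,y): c,s=np.cos(b[2]),np.sin(b[2]); return np.array([b[0]+(c*x-s*y)/1000,b[1]+(s*x+c*y)/1000])
def w2b(q): c,s=np.cos(b[2]),np.sin(b[2]); d=np.array(q[:2])-b[:2]; return np.array([c*d[0]+s*d[1],-s*d[0]+c*d[1]])*1000
def goals(wps):
    "wps: (bx,by mm, z m, tool-x heading deg in box frame, mod 180)"
    st=sense(); R0=R.from_quat(st["tcp_rot"]); p=np.array(st["tool_pos"])
    X=R0.as_matrix()[:,0]; h0=np.degrees(np.arctan2(X[1],X[0])-b[2])
    print("t",st["time_s"],"tcp box",w2b(p).round(1),"z",p[2].round(4),"head",h0.round(1),"open",round(st["opening"],4),"F",np.round(st["wrist_force"],1),"j",np.round(st["joints"],2))
    for w in wps:
        d=(w[3]-h0+90)%180-90
        if len(w)>4: d+=w[4]
        hd=np.radians(h0+d)+b[2]; y=np.array([0,0,-1.]);x=np.array([np.cos(hd),np.sin(hd),0]);T=R.from_matrix(np.c_[x,y,np.cross(x,y)])
        rv=(R0.inv()*T).as_rotvec(degrees=True)
        sh=R0.inv().apply(np.r_[b2w(w[0],w[1]),w[2]]-p)*100
        print(w,"->",sh.round(2),rv.round(1))
E
python3 - <<'E'
from h import *
print(w2b([.13,-.56]),R.from_quat(sense()["tcp_rot"]).as_matrix().round(3))
goals([(-120,-150,.23,0),(-123,29,.18,0),(-123,29,.12,0)])
print(b2w(-120,-150),b2w(-123,29))
s=np.load("top.npy",allow_pickle=True).item()
for l in("saucer","pot_pink","doll_tall"):
  for d in boxes_of(snapshot("top"),l)[:3]:print(l,d["p"],d["uv"],ray(s,d["uv"],.05))
E
```

```text
[-526.39004199 -482.53946913] [[-0.974  0.     0.226]
 [-0.226 -0.    -0.974]
 [-0.    -1.     0.   ]]
t 1.1 tcp box [-526.6 -482.7] z 0.2313 head -177.9 open 0.0855 F [-0.  -0.4  0.2] j [-1.48  0.31  0.05  1.3   0.    1.43]
(-120, -150, 0.23, 0) -> [-41.85   0.13 -31.76] [-0.   2.1 -0. ]
(-123, 29, 0.18, 0) -> [-42.2    5.13 -49.66] [-0.   2.1 -0. ]
(-123, 29, 0.12, 0) -> [-42.2   11.13 -49.66] [-0.   2.1 -0. ]
[ 0.46577395 -0.15627829] [0.42880523 0.01888824]
saucer 0.95 [413.5, 249.6] [ 0.42637229 -0.43174622  0.05      ]
saucer 0.21 [298.2, 214.0] [ 0.51430668 -0.09216844  0.05      ]
pot_pink 0.9 [475.2, 238.0] [ 0.46968622 -0.61288894  0.05      ]
doll_tall 0.97 [442.4, 187.1] [ 0.61901768 -0.5225256   0.05      ]
```

Call:
{"op": "arm_command", "data": {"steps": [[-5, 0, -6, 0, 0, 0, 0.8], [-10, 0, -12, 0, 0, 0, 0.8], [-15, 0, -18, 0, 0, 0, 0.8], [-19, 0, -23, 0, 1, 0, 0.8], [-23, 0, -28, 0, 2, 0, 0.8], [-27, 0, -32, 0, 2, 0, 0.8], [-31, 0, -37, 0, 2, 0, 0.8], [-35, 0, -42, 0, 2, 0, 0.8], [-39, 0, -46, 0, 2, 0, 0.8], [-42, 0, -49.7, 0, 2, 0, 0.8], [-42.2, 4, -49.7, 0, 2, 0, 0.8], [-42.2, 8, -49.7, 0, 2, 0, 0.8], [-42.2, 8, -49.7, 0, 2, 0, 0.8], [-42.2, 8, -49.7, 0, 2, 0, 0.8]]}}

```text
time_s: 3.15
tool_pos: [0.4293, 0.0189, 0.1525]
tcp_rot: [0.067, -0.704, 0.704, -0.068]
wrist_force: [0.4, 0.2, 0.9]
opening: 0.0167
```

Run:
```python
from h import *
goals([(-123,29,.087,0),(-37,29,.087,0)])
s=snapshot("top");save(s,"t2")
s=snapshot("side");cv2.imwrite("pics/s2.png",cv2.resize(s["color"][120:320,150:400],None,fx=3,fy=3,interpolation=cv2.INTER_CUBIC)[:,:,::-1])
print(w2b(ray(s,(277,231),.1)))
```

```text
t 3.15 tcp box [-122.5   29. ] z 0.1525 head -179.9 open 0.0167 F [0.4 0.2 0.9] j [-0.14  0.08 -0.45  1.04 -0.    2.81]
(-123, 29, 0.087, 0) -> [ 0.06  6.55 -0.01] [-0.   0.1 -0.1]
(-37, 29, 0.087, 0) -> [-8.54  6.56  0.  ] [-0.   0.1 -0.1]
[-80.39342817  29.51144107]
```

View pics/s2.png

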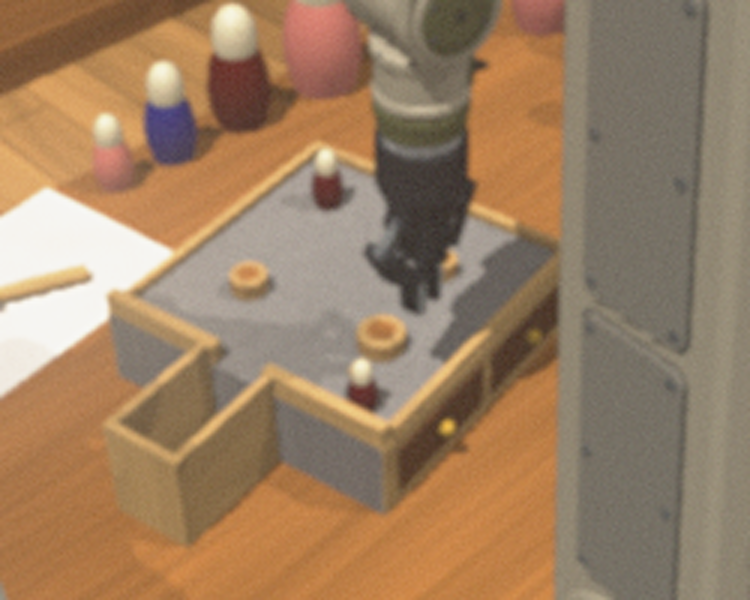

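View pics/t2.png

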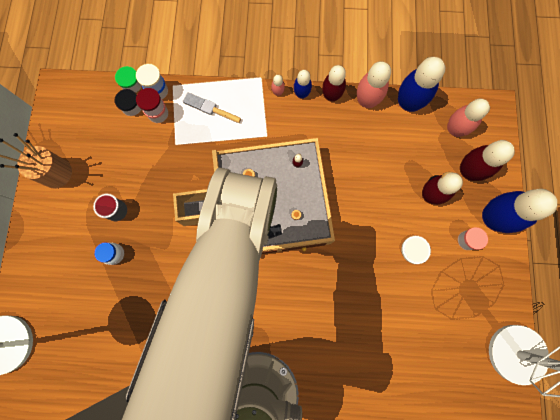

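Call:
{"op": "arm_command", "data": {"steps": [[0, 3.5, 0, 0, 0, 0, 0.8], [0, 6.5, 0, 0, 0, 0, 0.8], [0, 6.5, 0, 0, 0, 0, 0.8], [-1, 6.5, 0, 0, 0, 0, 0.8], [-2, 6.5, 0, 0, 0, 0, 0.8], [-3, 6.5, 0, 0, 0, 0, 0.8], [-4, 6.5, 0, 0, 0, 0, 0.8], [-5, 6.5, 0, 0, 0, 0, 0.8], [-6, 6.5, 0, 0, 0, 0, 0.8], [-7, 6.5, 0, 0, 0, 0, 0.8], [-8, 6.5, 0, 0, 0, 0, 0.8], [-8.5, 6.5, 0, 0, 0, 0, 0.8], [-8.5, 6.5, 0, 0, 0, 0, 0.8]]}}

```text
time_s: 4.88
tool_pos: [0.514, 0.0349, 0.0883]
tcp_rot: [0.067, -0.704, 0.704, -0.069]
wrist_force: [-0.8, -0.5, -0.0]
opening: 0.0172
```

```bash
cat > look.py <<'E'
from h import *
import sys
s=snapshot("side");np.save("side.npy",s,allow_pickle=True)
cv2.imwrite(f"pics/{sys.argv[1]}.png",cv2.resize(s["color"][150:300,170:370],None,fx=4,fy=4,interpolation=cv2.INTER_CUBIC)[:,:,::-1])
goals([])
for l in("base_large_center","base_medium_center","base_small_center"):
  for d in boxes_of(s,l)[:3]: print(l,round(d["p"],2),((np.array(d["uv"])-[170,150])*4).round(),w2b(ray(s,d["uv"],.095)).round())
E
cat > px.py <<'E'
from h import *
import sys
s=np.load("side.npy",allow_pickle=True).item()
a=list(map(float,sys.argv[1:]))
for u,v,z in zip(a[::3],a[1::3],a[2::3]): print(u,v,w2b(ray(s,(170+u/4-.4,150+v/4-.4),z)).round(1))
E
python3 look.py s3
```

```text
t 4.925 tcp box [-36.7  28.6] z 0.0883 head -180.0 open 0.0171 F [ 0.8 -0.2  0.5] j [-0.09  0.29 -0.36  0.92 -0.    2.86]
base_medium_center 0.56 [251. 245.] [73. 27.]
base_small_center 0.55 [518. 232.] [-73. -90.]
```

View pics/s3.png

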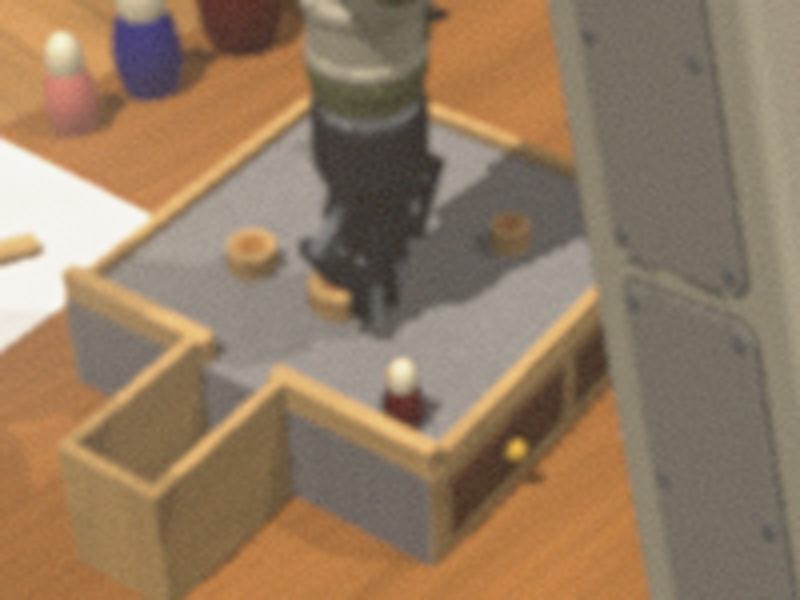

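The large base is pushed ahead of the fingers at about (335,292) in the crop, and the others are unmoved. I'll back off, lift and look.

Call:
{"op": "arm_command", "data": {"steps": [[1, 0, 0, 0, 0, 0, 0.8], [3, 0, 0, 0, 0, 0, 0.8], [3, -4, 0, 0, 0, 0, 0.8], [6, -8, 0, 0, 0, 0, 0.8], [6, -8, 0, 0, 0, 0, 0.8]]}}

```text
time_s: 5.7
tool_pos: [0.4538, 0.0231, 0.171]
tcp_rot: [0.065, -0.703, 0.705, -0.07]
wrist_force: [0.4, 0.2, -0.9]
opening: 0.0168
```

```bash
python3 look.py s4
```

```text
t 5.75 tcp box [-97.3  28.4] z 0.1695 head -180.0 open 0.0173 F [-0.3  0.2 -0.1] j [-0.13  0.11 -0.37  1.09 -0.    2.82]
base_large_center 0.55 [342. 290.] [-9. 29.]
base_medium_center 0.53 [249. 250.] [70. 33.]
base_small_center 0.64 [511. 238.] [-72. -81.]
```

View pics/s4.png

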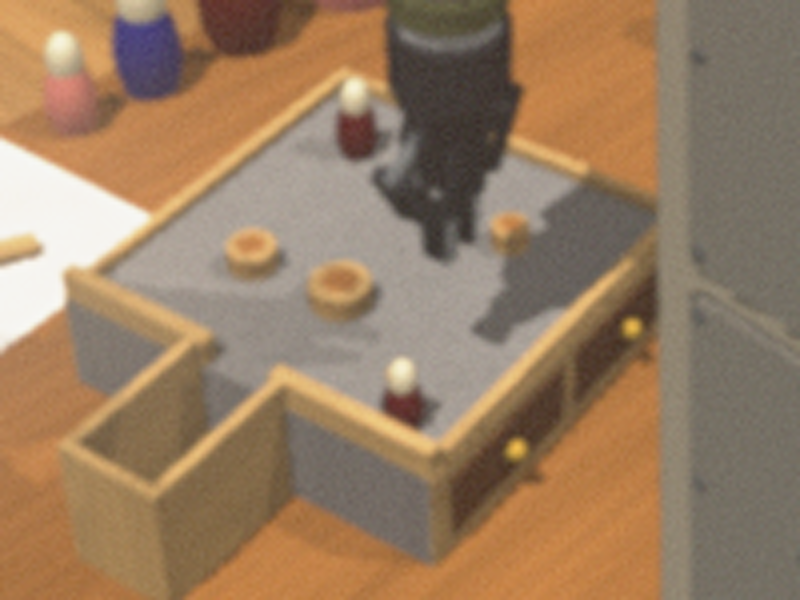

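```bash
python3 px.py 340 279 .1 252 244 .1 510 223 .1 278 372 .102
python3 - <<'E'
from h import *
s=np.load("side.npy",allow_pickle=True).item()
def P(x,y,z):return (proj(s,[*b2w(x,y),z])[0]-[170,150]+.4)*4
for q in((27,118,.102),(-27,118,.102),(27,130,.102),(-27,130,.102),(-32,246,.102),(32,246,.102),(-9,29,.1)):print(q,P(*q).round())
goals([(-5,-15,.17,90),(-5,-15,.087,90)])
E
```

```text
340.0 279.0 [-2.4 25. ]
252.0 244.0 [70.9 29.6]
510.0 223.0 [-64.2 -90.2]
278.0 372.0 [-27.2 122.8]
(27, 118, 0.102) [218. 336.]
(-27, 118, 0.102) [283. 368.]
(27, 130, 0.102) [206. 346.]
(-27, 130, 0.102) [271. 378.]
(-32, 246, 0.102) [157. 490.]
(32, 246, 0.102) [ 79. 447.]
(-9, 29, 0.1) [344. 286.]
t 5.9 tcp box [-97.7  28.7] z 0.1673 head -180.0 open 0.017 F [0.9 0.1 0.1] j [-0.13  0.11 -0.37  1.09 -0.    2.82]
(-5, -15, 0.17, 90) -> [-9.27 -0.25  4.38] [ -0.1 -90.   -0. ]
(-5, -15, 0.087, 90) -> [-9.26  8.05  4.37] [ -0.1 -90.   -0. ]
```

Call:
{"op": "arm_command", "data": {"steps": [[-2, -0.2, 1.2, 0, -10, 0, 0.8], [-4, -0.2, 2.4, 0, -20, 0, 0.8], [-6, -0.2, 3.6, 0, -30, 0, 0.8], [-8, -0.2, 4.8, 0, -40, 0, 0.8], [-9.2, -0.2, 4.9, 0, -50, 0, 0.8], [-9.2, -0.2, 4.9, 0, -60, 0, 0.8], [-9.2, -0.2, 4.9, 0, -70, 0, 0.8], [-9.2, 1, 4.9, 0, -80, 0, 0.8], [-9.2, 3, 4.9, 0, -90, 0, 0.8], [-9.2, 3, 4.9, 0, -90, 0, 0.8]]}}

```text
time_s: 7.15
tool_pos: [0.5516, -0.0068, 0.1345]
tcp_rot: [0.546, -0.452, 0.449, -0.544]
wrist_force: [-1.1, -0.0, 0.4]
opening: 0.0169
```

```bash
python3 look.py s5; python3 -c "
from h import *
goals([(-5,-20,.087,90),(0,60,.087,90),(0,124,.087,90)])"
```

```text
t 7.2 tcp box [ -6.6 -19.8] z 0.1357 head -90.2 open 0.0173 F [-0.1 -0.5 -0.4] j [-0.16  0.32 -0.19  1.07 -0.    1.22]
base_large_center 0.45 [333. 292.] [-5. 35.]
base_medium_center 0.69 [245. 255.] [70. 38.]
t 7.35 tcp box [ -5.2 -20.3] z 0.1378 head -90.1 open 0.017 F [ 0.  -0.   0.4] j [-0.16  0.32 -0.18  1.07 -0.    1.22]
(-5, -20, 0.087, 90) -> [-0.04  5.08  0.01] [-0.1 -0.1  0. ]
(0, 60, 0.087, 90) -> [-8.04  5.07  0.5 ] [-0.1 -0.1  0. ]
(0, 124, 0.087, 90) -> [-14.44   5.07   0.49] [-0.1 -0.1  0. ]
```

View pics/s5.png

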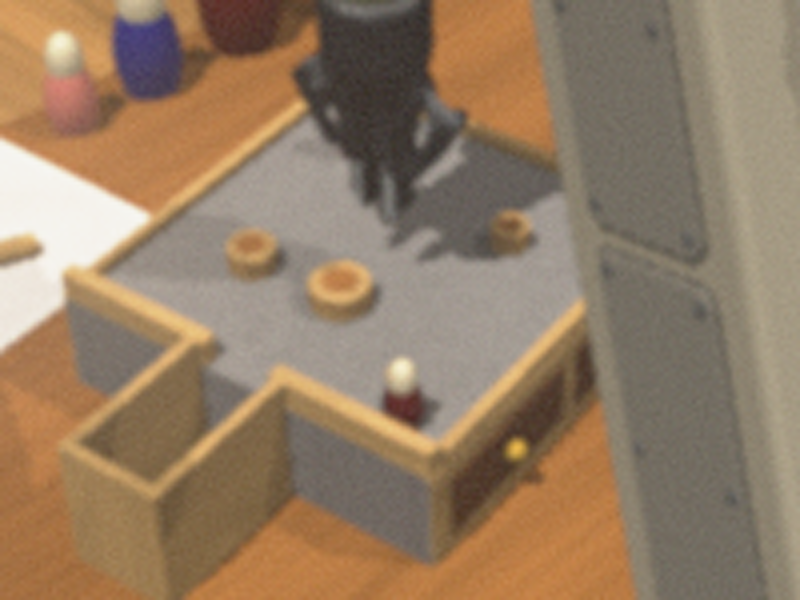

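Call:
{"op": "arm_command", "data": {"steps": [[0, 3, 0, 0, 0, 0, 0.8], [0, 5.1, 0, 0, 0, 0, 0.8], [0, 5.1, 0, 0, 0, 0, 0.8], [-1, 5.1, 0, 0, 0, 0, 0.8], [-2, 5.1, 0.1, 0, 0, 0, 0.8], [-3, 5.1, 0.2, 0, 0, 0, 0.8], [-4, 5.1, 0.3, 0, 0, 0, 0.8], [-5, 5.1, 0.4, 0, 0, 0, 0.8], [-6, 5.1, 0.5, 0, 0, 0, 0.8], [-7, 5.1, 0.5, 0, 0, 0, 0.8], [-7.5, 5.1, 0.5, 0, 0, 0, 0.8], [-7.5, 5.1, 0.5, 0, 0, 0, 0.8]]}}

```text
time_s: 8.85
tool_pos: [0.5445, 0.0679, 0.0866]
tcp_rot: [-0.545, 0.45, -0.451, 0.546]
wrist_force: [-0.1, -0.1, -0.1]
opening: 0.017
```

```bash
python3 look.py s6; python3 -c "
from h import *
goals([(0,60,.087,90),(0,124,.087,90)])"
```

```text
t 8.9 tcp box [-0.1 54.8] z 0.0866 head -90.1 open 0.0172 F [ 0.7  0.5 -0.2] j [-0.02  0.35 -0.27  0.95 -0.    1.36]
base_large_center 0.79 [282. 337.] [-5. 90.]
base_medium_center 0.39 [240. 260.] [69. 44.]
base_small_center 0.66 [509. 231.] [-67. -87.]
t 9.05 tcp box [-0.1 54.4] z 0.0866 head -90.1 open 0.0168 F [-0.7 -0.3 -0.2] j [-0.02  0.35 -0.27  0.95 -0.    1.36]
(0, 60, 0.087, 90) -> [-0.56 -0.04  0.  ] [-0.1 -0.1  0. ]
(0, 124, 0.087, 90) -> [-6.96 -0.04 -0.01] [-0.1 -0.1  0. ]
```

View pics/s6.png

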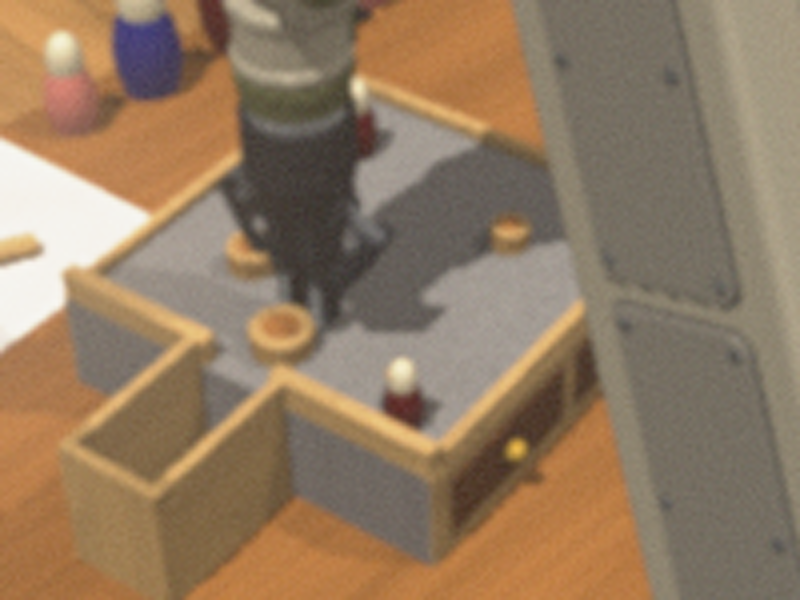

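```bash
python3 px.py 282 324 .1 282 326 .1 248 329 .1 316 329 .1
python3 - <<'E'
from h import *
s=np.load("side.npy",allow_pickle=True).item()
im=cv2.resize(s["color"][150:300,170:370],None,fx=4,fy=4,interpolation=cv2.INTER_CUBIC)[:,:,::-1].copy()
def P(x,y,z):return ((proj(s,[*b2w(x,y),z])[0]-[170,150]+.4)*4).round().astype(int)
for q in((27,118,.102),(-27,118,.102),(27,130,.102),(-27,130,.102),(-32,246,.102),(32,246,.102)):cv2.circle(im,tuple(map(int,P(*q))),3,(0,0,255),1)
for x,c in((0,(255,0,0)),(-4,(0,255,0))):
  for z in(.1,.08): 
   cv2.polylines(im,[np.array([P(x+22*np.cos(t),86+22*np.sin(t),z) for t in np.linspace(0,6.3,40)])],True,c,1)
cv2.imwrite("pics/o6.png",im)
E
```

```text
282.0 324.0 [ 1.4 83.3]
282.0 326.0 [ 0.1 84.8]
248.0 329.0 [16.8 99.8]
316.0 329.0 [-20.3  74.5]
```

View pics/o6.png

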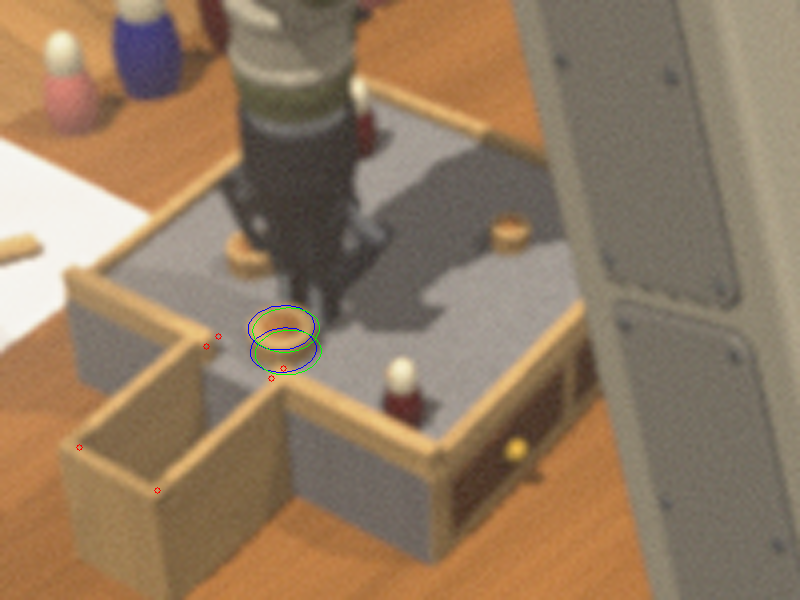

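The base sits on the gate axis: the outline for x=0, y≈86 mm matches at (282,326). Pushing through.

Call:
{"op": "arm_command", "data": {"steps": [[-0.5, 0, 0, 0, 0, 0, 0.8], [-1, 0, 0, 0, 0, 0, 0.8], [-1.5, 0, 0, 0, 0, 0, 0.8], [-2, 0, 0, 0, 0, 0, 0.8], [-2.5, 0, 0, 0, 0, 0, 0.8], [-3, 0, 0, 0, 0, 0, 0.8], [-3.5, 0, 0, 0, 0, 0, 0.8], [-4, 0, 0, 0, 0, 0, 0.8], [-4.5, 0, 0, 0, 0, 0, 0.8], [-5, 0, 0, 0, 0, 0, 0.8], [-5.5, 0, 0, 0, 0, 0, 0.8], [-5.5, 0, 0, 0, 0, 0, 0.8]]}}

```text
time_s: 10.55
tool_pos: [0.5341, 0.1216, 0.0865]
tcp_rot: [-0.545, 0.45, -0.451, 0.546]
wrist_force: [-0.2, 0.2, 0.4]
opening: 0.0173
```

```bash
python3 look.py s7
```

```text
t 10.6 tcp box [ -0.  109.6] z 0.0865 head -90.1 open 0.0174 F [ 0.4 -0.4 -0.2] j [ 0.08  0.35 -0.28  0.95 -0.    1.46]
base_small_center 0.66 [515. 238.] [-75. -83.]
```

View pics/s7.png

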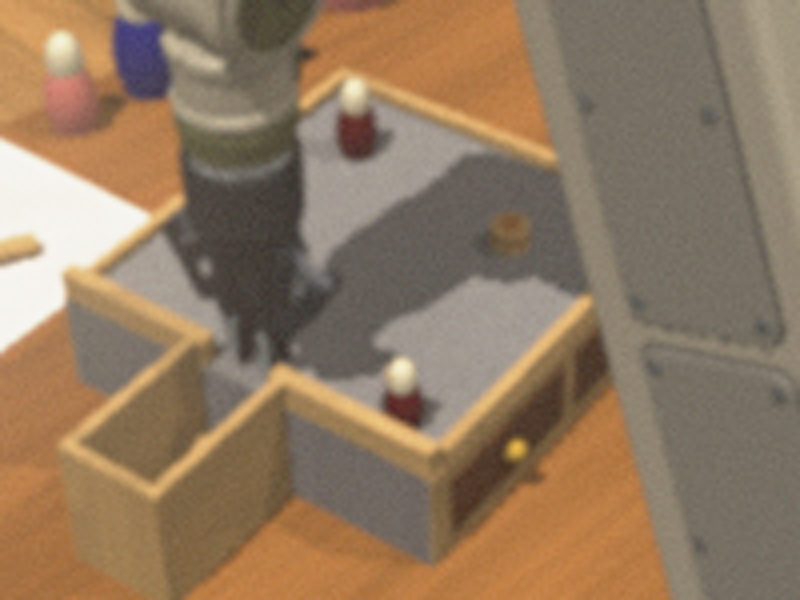

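The large base is out of sight below the gate. I'll back off, lift, and turn toward the medium base.

```bash
python3 -c "
from h import *
goals([(0,70,.087,90),(112,31,.17,0,180),(112,31,.17,0)])"
```

```text
t 10.75 tcp box [  0.  109.3] z 0.0866 head -90.1 open 0.0173 F [ 0.6 -0.1  0.3] j [ 0.08  0.35 -0.28  0.95 -0.    1.46]
(0, 70, 0.087, 90) -> [ 3.93 -0.04  0.01] [-0.1 -0.1  0. ]
(112, 31, 0.17, 0, 180) -> [ 7.82 -8.32 11.23] [ -0.  -90.1   0.1]
(112, 31, 0.17, 0) -> [ 7.82 -8.32 11.23] [-0.1 89.9 -0. ]
```

Call:
{"op": "arm_command", "data": {"steps": [[2, 0, 0, 0, 0, 0, 0.8], [4, 0, 0, 0, 0, 0, 0.8], [4, -5, 0, 0, 0, 0, 0.8], [4, -8.3, 1, 0, -10, 0, 0.8], [5, -8.3, 3, 0, -20, 0, 0.8], [6, -8.3, 6, 0, -30, 0, 0.8], [7.8, -8.3, 9, 0, -40, 0, 0.8], [7.8, -8.3, 11.2, 0, -50, 0, 0.8], [7.8, -8.3, 11.2, 0, -60, 0, 0.8], [7.8, -8.3, 11.2, 0, -70, 0, 0.8], [7.8, -8.3, 11.2, 0, -80, 0, 0.8], [7.8, -8.3, 11.2, 0, -90, 0, 0.8], [7.8, -8.3, 11.2, 0, -90, 0, 0.8]]}}

```text
time_s: 12.38
tool_pos: [0.659, 0.064, 0.1696]
tcp_rot: [0.704, 0.066, -0.065, -0.704]
wrist_force: [0.5, -0.1, -0.2]
opening: 0.0168
```

```bash
python3 look.py s8; python3 -c "
from h import *
s=snapshot('top');c=s['color'][125:270,165:345]; cv2.imwrite('pics/t8.png',cv2.resize(c,None,fx=4.1,fy=4.1,interpolation=cv2.INTER_CUBIC)[:,:,::-1])"
```

```text
t 12.425 tcp box [111.6  29.8] z 0.1697 head -0.4 open 0.0173 F [0.3 0.5 0.3] j [-0.02  0.5   0.18  1.25 -0.   -0.21]
base_large_center 0.4 [904. 141.] [-249. -338.]
base_large_center 0.27 [353. 126.] [  99. -125.]
base_medium_center 0.66 [247. 251.] [71. 34.]
base_small_center 0.4 [-10. 864.] [-133.  489.]
```

View pics/s8.png

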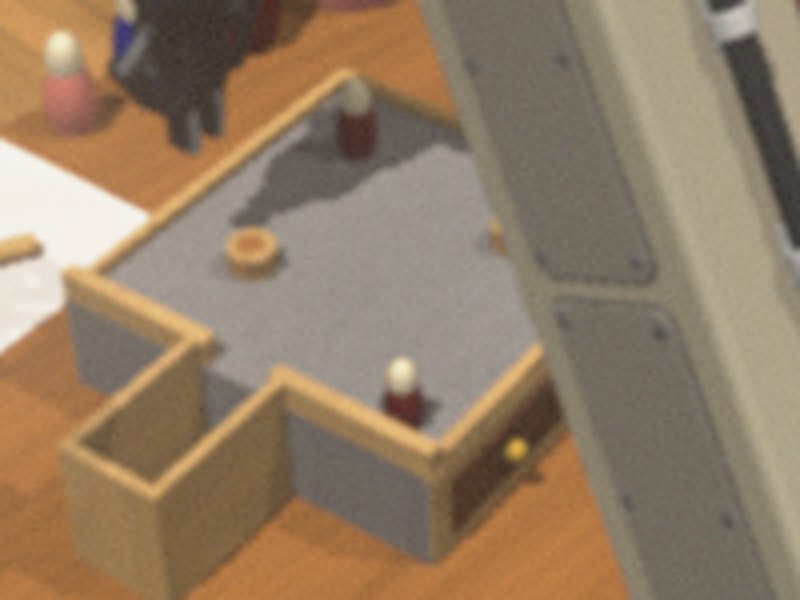

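View pics/t8.png

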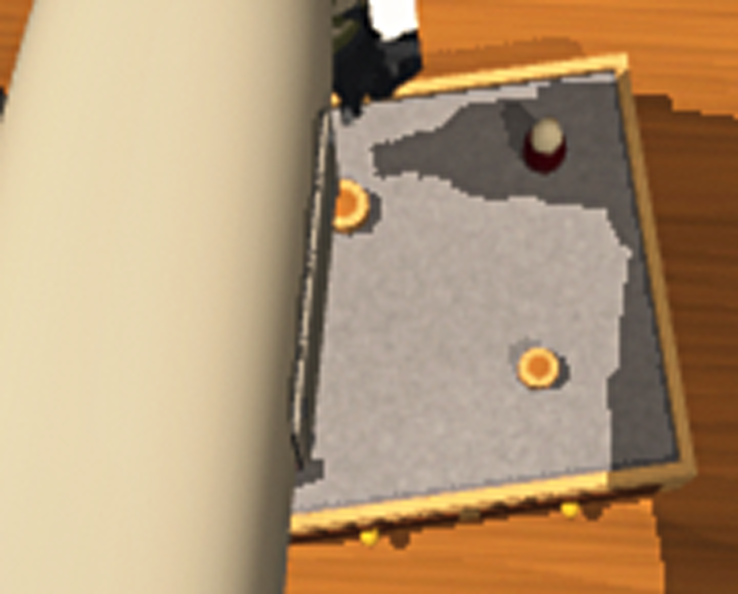

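```bash
python3 -c "
from h import *
goals([(112,31,.087,0),(27,31,.087,0)])"
```

```text
t 12.625 tcp box [111.7  30.7] z 0.1698 head -0.2 open 0.0171 F [ 0.2  0.3 -0.6] j [-0.02  0.5   0.18  1.25 -0.   -0.21]
(112, 31, 0.087, 0) -> [0.02 8.28 0.03] [ 0.  -0.2  0.1]
(27, 31, 0.087, 0) -> [-8.48  8.27  0.  ] [ 0.  -0.2  0.1]
```

Call:
{"op": "arm_command", "data": {"steps": [[0, 4, 0, 0, 0, 0, 0.8], [0, 8.3, 0, 0, 0, 0, 0.8], [0, 8.3, 0, 0, 0, 0, 0.8], [-1, 8.3, 0, 0, 0, 0, 0.8], [-2, 8.3, 0, 0, 0, 0, 0.8], [-3, 8.3, 0, 0, 0, 0, 0.8], [-4, 8.3, 0, 0, 0, 0, 0.8], [-5, 8.3, 0, 0, 0, 0, 0.8], [-6, 8.3, 0, 0, 0, 0, 0.8], [-7, 8.3, 0, 0, 0, 0, 0.8], [-8, 8.3, 0, 0, 0, 0, 0.8], [-8.5, 8.3, 0, 0, 0, 0, 0.8], [-8.5, 8.3, 0, 0, 0, 0, 0.8], [-7, 8.3, 0, 0, 0, 0, 0.8], [-5.5, 8.3, 0, 0, 0, 0, 0.8], [-5.5, 3, 0, 0, 0, 0, 0.8], [-5.5, 0, 0, 0, 0, 0, 0.8], [-5.5, 0, 0, 0, 0, 0, 0.8]]}}

```text
time_s: 14.88
tool_pos: [0.6071, 0.0549, 0.1727]
tcp_rot: [0.705, 0.069, -0.063, -0.703]
wrist_force: [0.4, 0.5, -0.8]
opening: 0.0167
```

```bash
python3 look.py s9; python3 -c "
from h import *
goals([(0,-20,.17,90),(0,-20,.17,90,180)])"
```

```text
t 14.925 tcp box [57.7 30.8] z 0.1707 head -0.2 open 0.017 F [-0.7  0.7 -0.7] j [-0.04  0.4   0.02  1.19 -0.   -0.23]
base_medium_center 0.72 [330. 296.] [-6. 39.]
base_small_center 0.61 [510. 234.] [-69. -85.]
t 15.075 tcp box [55.8 31.1] z 0.1682 head -0.2 open 0.0172 F [-0.3 -0.9  0.3] j [-0.04  0.4   0.01  1.19 -0.   -0.23]
(0, -20, 0.17, 90) -> [-5.56 -0.18 -5.13] [ 0.  89.8 -0. ]
(0, -20, 0.17, 90, 180) -> [-5.56 -0.18 -5.13] [ -0.  -90.2  -0. ]
```

View pics/s9.png

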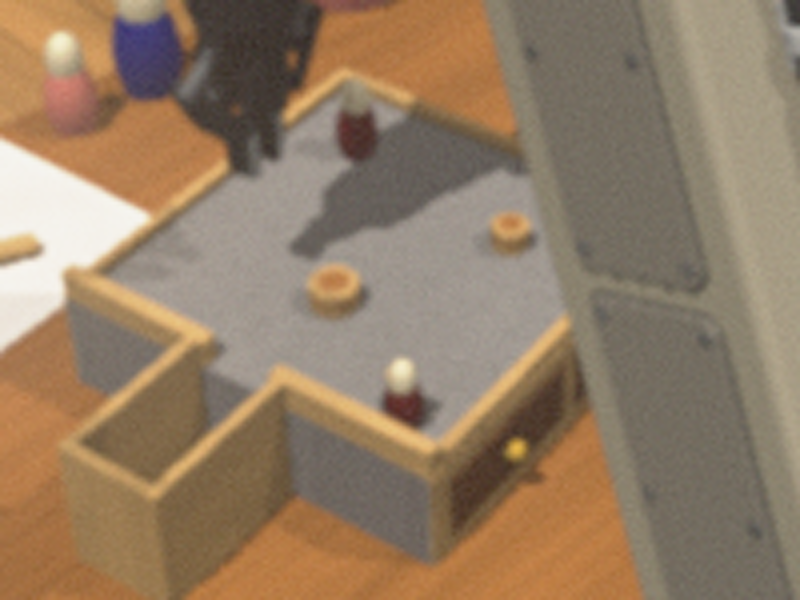

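The medium base is now near (333,278), close to x≈0. Next I'll turn and go behind it.

Call:
{"op": "arm_command", "data": {"steps": [[0, 0, -2, 0, 10, 0, 0.8], [-1, 0, -4, 0, 20, 0, 0.8], [-3, 0, -5.2, 0, 30, 0, 0.8], [-5.6, 0, -5.2, 0, 40, 0, 0.8], [-5.6, 0, -5.2, 0, 50, 0, 0.8], [-5.6, 0, -5.2, 0, 60, 0, 0.8], [-5.6, 0, -5.2, 0, 70, 0, 0.8], [-5.6, 0, -5.2, 0, 80, 0, 0.8], [-5.6, 2, -5.2, 0, 90, 0, 0.8], [-5.6, 3, -5.2, 0, 90, 0, 0.8], [-5.6, 3, -5.2, 0, 90, 0, 0.8]]}}

```text
time_s: 16.45
tool_pos: [0.5574, -0.0063, 0.1366]
tcp_rot: [0.546, -0.451, 0.449, -0.544]
wrist_force: [0.3, -0.1, 0.3]
opening: 0.0173
```

```bash
python3 px.py 333 279 .1;python3 look.py s10; python3 -c "
from h import *
goals([(0,-20,.087,90),(0,60,.087,90),(0,117,.087,90)])
s=snapshot('top');c=s['color'][125:270,165:345]; cv2.imwrite('pics/t10.png',cv2.resize(c,None,fx=4.1,fy=4.1,interpolation=cv2.INTER_CUBIC)[:,:,::-1])"
```

```text
333.0 279.0 [ 1.5 27.7]
t 16.5 tcp box [ -0.9 -20.5] z 0.1375 head -90.1 open 0.0171 F [ 0.5  0.4 -1. ] j [-0.16  0.33 -0.17  1.08 -0.    1.23]
base_medium_center 0.65 [331. 290.] [-3. 34.]
base_small_center 0.49 [516. 239.] [-76. -82.]
t 16.65 tcp box [  0.  -20.8] z 0.1387 head -90.2 open 0.0172 F [ 0.6 -0.3  0.3] j [-0.16  0.33 -0.17  1.08 -0.    1.23]
(0, -20, 0.087, 90) -> [-0.08  5.17 -0.  ] [-0.  -0.2  0. ]
(0, 60, 0.087, 90) -> [-8.08  5.17 -0.03] [-0.  -0.2  0. ]
(0, 117, 0.087, 90) -> [-13.78   5.17  -0.04] [-0.  -0.2  0. ]
```

View pics/t10.png

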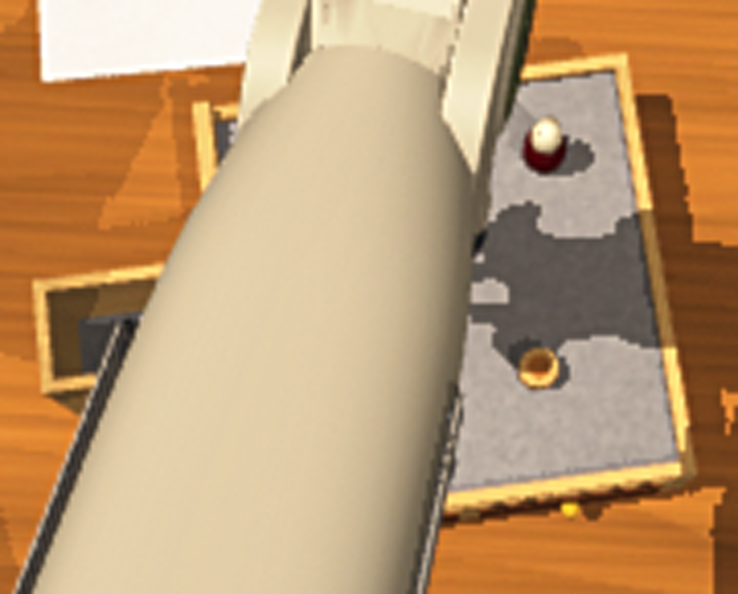

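View pics/s10.png

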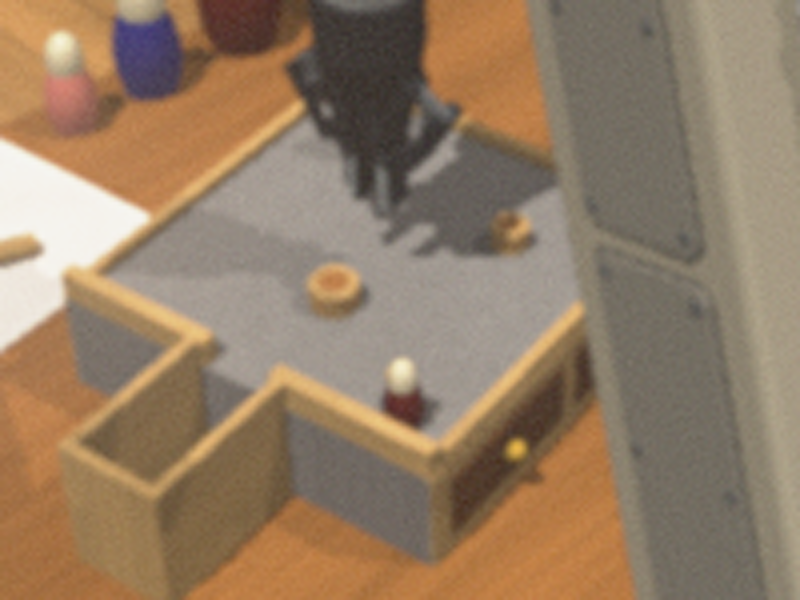

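Call:
{"op": "arm_command", "data": {"steps": [[0, 3, 0, 0, 0, 0, 0.8], [0, 5.1, 0, 0, 0, 0, 0.8], [0, 5.1, 0, 0, 0, 0, 0.8], [-1, 5.1, 0, 0, 0, 0, 0.8], [-2, 5.1, 0, 0, 0, 0, 0.8], [-3, 5.1, 0, 0, 0, 0, 0.8], [-4, 5.1, 0, 0, 0, 0, 0.8], [-5, 5.1, 0, 0, 0, 0, 0.8], [-6, 5.1, 0, 0, 0, 0, 0.8], [-7, 5.1, 0, 0, 0, 0, 0.8], [-7.5, 5.1, 0, 0, 0, 0, 0.8], [-7.5, 5.1, 0, 0, 0, 0, 0.8]]}}

```text
time_s: 18.2
tool_pos: [0.545, 0.0675, 0.0877]
tcp_rot: [0.545, -0.45, 0.451, -0.545]
wrist_force: [0.8, -0.9, -0.8]
opening: 0.0169
```

```bash
python3 look.py s11; python3 -c "
from h import *
goals([(0,120,.087,90)])"
```

```text
t 18.25 tcp box [ 0.3 54.3] z 0.0877 head -90.2 open 0.0173 F [-0.2  0.7 -0.4] j [-0.02  0.35 -0.27  0.95 -0.    1.36]
base_medium_center 0.6 [279. 327.] [ 3. 83.]
base_small_center 0.64 [516. 240.] [-76. -81.]
t 18.4 tcp box [ 0.3 53.9] z 0.0877 head -90.2 open 0.0171 F [-0.2 -0.9  0.4] j [-0.02  0.35 -0.27  0.95 -0.    1.36]
(0, 120, 0.087, 90) -> [-6.61  0.07 -0.05] [-0.  -0.2  0. ]
```

View pics/s11.png

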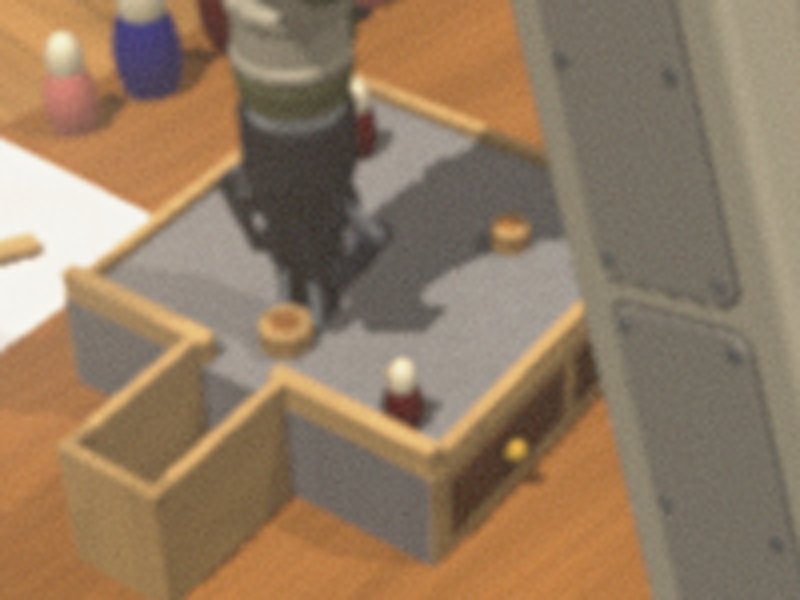

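The medium base is centred in front of the gate at about (285,325). Pushing it through, then retreating with a lift and a turn (heading 0 again).

Call:
{"op": "arm_command", "data": {"steps": [[-0.6, 0, 0, 0, 0, 0, 0.8], [-1.2, 0, 0, 0, 0, 0, 0.8], [-1.8, 0, 0, 0, 0, 0, 0.8], [-2.4, 0, 0, 0, 0, 0, 0.8], [-3, 0, 0, 0, 0, 0, 0.8], [-3.6, 0, 0, 0, 0, 0, 0.8], [-4.2, 0, 0, 0, 0, 0, 0.8], [-4.8, 0, 0, 0, 0, 0, 0.8], [-5.4, 0, 0, 0, 0, 0, 0.8], [-6, 0, 0, 0, 0, 0, 0.8], [-6.5, 0, 0, 0, 0, 0, 0.8], [-6.5, 0, 0, 0, 0, 0, 0.8], [-4, 0, 0, 0, 0, 0, 0.8], [-1, 0, 0, 0, 0, 0, 0.8], [-1, -5, 0, 0, 0, 0, 0.8], [-1, -8, 0, 0, 0, 0, 0.8]]}}

```text
time_s: 20.4
tool_pos: [0.5439, 0.0759, 0.1695]
tcp_rot: [-0.544, 0.451, -0.452, 0.545]
wrist_force: [-0.0, 0.3, 0.5]
opening: 0.0171
```

```bash
python3 look.py s12; python3 -c "
from h import *
goals([(-105,-88,.165,0)])"
```

```text
t 20.45 tcp box [ 2.7 63. ] z 0.1734 head -90.3 open 0.0171 F [1.1 0.3 2.4] j [-0.01  0.28 -0.14  1.14 -0.    1.38]
t 20.6 tcp box [ 0.7 63.7] z 0.1681 head -90.2 open 0.0177 F [-0.5 -0.5 -0.4] j [-0.01  0.29 -0.15  1.14 -0.    1.38]
(-105, -88, 0.165, 0) -> [ 15.21   0.3  -10.51] [-0.1 89.8 -0. ]
```

View pics/s12.png

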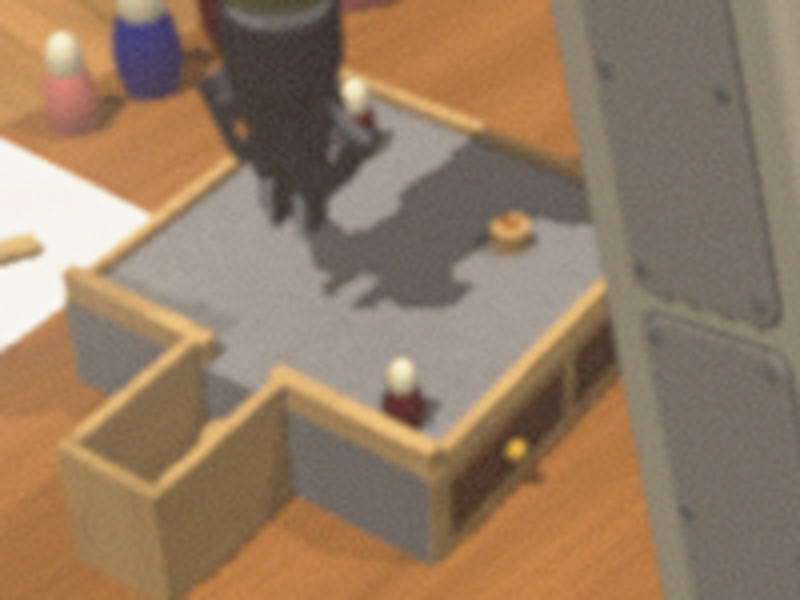

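Call:
{"op": "arm_command", "data": {"steps": [[2, 0, -2, 0, 10, 0, 0.8], [5, 0, -4, 0, 20, 0, 0.8], [8, 0, -6, 0, 30, 0, 0.8], [11, 0, -8, 0, 40, 0, 0.8], [14, 0, -10, 0, 50, 0, 0.8], [15.2, 0.3, -10.7, 0, 60, 0, 0.8], [15.2, 0.3, -10.7, 0, 70, 0, 0.8], [15.2, 0.3, -10.7, 0, 80, 0, 0.8], [15.2, 0.3, -10.7, 0, 90, 0, 0.8], [15.2, 0.3, -10.7, 0, 90, 0, 0.8]]}}

```text
time_s: 21.85
tool_pos: [0.4659, -0.0924, 0.1637]
tcp_rot: [-0.067, 0.704, -0.704, 0.067]
wrist_force: [-1.0, 0.2, -0.4]
opening: 0.017
```

```bash
python3 look.py s13; python3 -c "
from h import *
goals([(-110,-88,.087,0),(-25,-88,.087,0)])
s=snapshot('top');c=s['color'][125:270,165:345]; cv2.imwrite('pics/t13.png',cv2.resize(c,None,fx=4.1,fy=4.1,interpolation=cv2.INTER_CUBIC)[:,:,::-1])"
```

```text
t 21.9 tcp box [-107.6  -87.4] z 0.1639 head -180.0 open 0.0169 F [-0.2 -0.5 -1.4] j [-0.37  0.15 -0.33  1.09  0.    2.59]
t 22.05 tcp box [-107.2  -87.7] z 0.1645 head -180.1 open 0.0171 F [-0.1 -1.3  0.9] j [-0.37  0.15 -0.33  1.09  0.    2.59]
(-110, -88, 0.087, 0) -> [0.29 7.75 0.03] [-0.  -0.1 -0. ]
(-25, -88, 0.087, 0) -> [-8.21  7.76  0.02] [-0.  -0.1 -0. ]
```

View pics/t13.png

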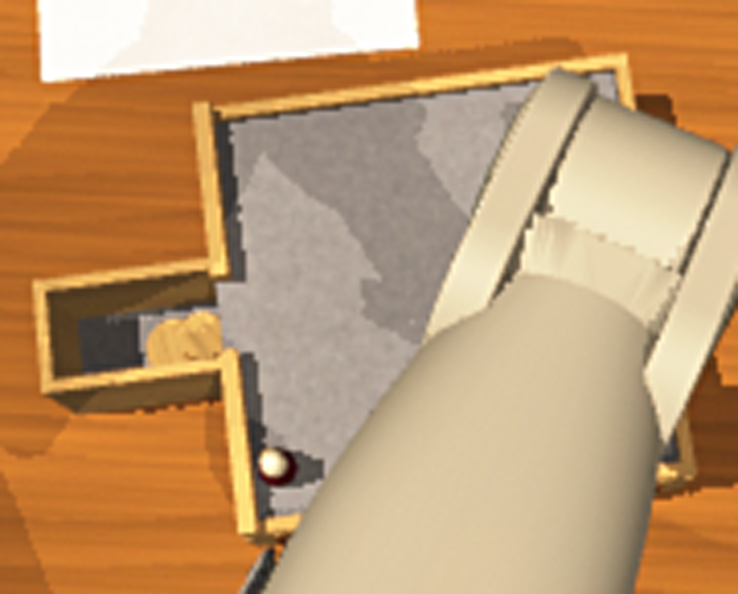

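View pics/s13.png

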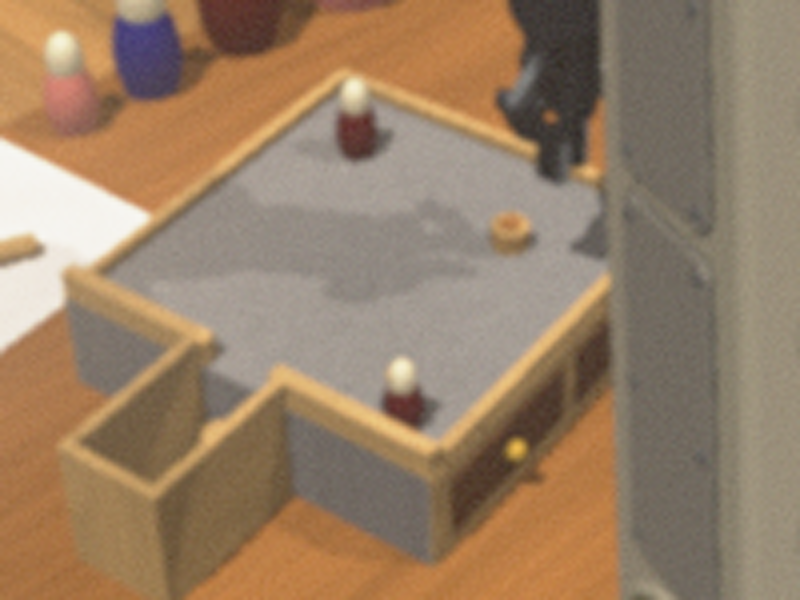

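Run:
```python
from h import *
s=np.load("side.npy",allow_pickle=True).item()
for z in(.1,.09,.08,.07,.06,.05,.04): print(z,w2b(ray(s,(170+213/4-.4,150+425/4-.4),z)).round())
t=np.load("top.npy",allow_pickle=True).item()
Z=lambda p:np.array(p)/4.1+np.array([165,125])-0.5+.5/4.1
for p in((148,345),(220,335),(185,325),(183,360),(205,313)):
  print(p,[w2b(ray(t,Z(p),z)).round().tolist() for z in(.03,.05,.07,.09)])
t=snapshot("top");c=t["color"][180:230,168:228]; cv2.imwrite("pics/t14.png",cv2.resize(c,None,fx=12,fy=12,interpolation=cv2.INTER_CUBIC)[:,:,::-1])
s=snapshot("side");c=s["color"][220:300,180:260]; cv2.imwrite("pics/s14.png",cv2.resize(c,None,fx=7,fy=7,interpolation=cv2.INTER_CUBIC)[:,:,::-1])
```

```text
0.1 [-23. 182.]
0.09 [-15. 175.]
0.08 [ -8. 168.]
0.07 [ -1. 160.]
0.06 [  7. 153.]
0.05 [ 14. 145.]
0.04 [ 21. 138.]
(148, 345) [[0.0, 192.0], [-4.0, 189.0], [-9.0, 185.0], [-13.0, 182.0]]
(220, 335) [[0.0, 139.0], [-4.0, 136.0], [-9.0, 134.0], [-13.0, 131.0]]
(185, 325) [[12.0, 164.0], [7.0, 161.0], [2.0, 158.0], [-2.0, 155.0]]
(183, 360) [[-14.0, 168.0], [-19.0, 165.0], [-23.0, 162.0], [-27.0, 159.0]]
(205, 313) [[19.0, 148.0], [14.0, 145.0], [9.0, 143.0], [4.0, 140.0]]
```

View pics/t14.png

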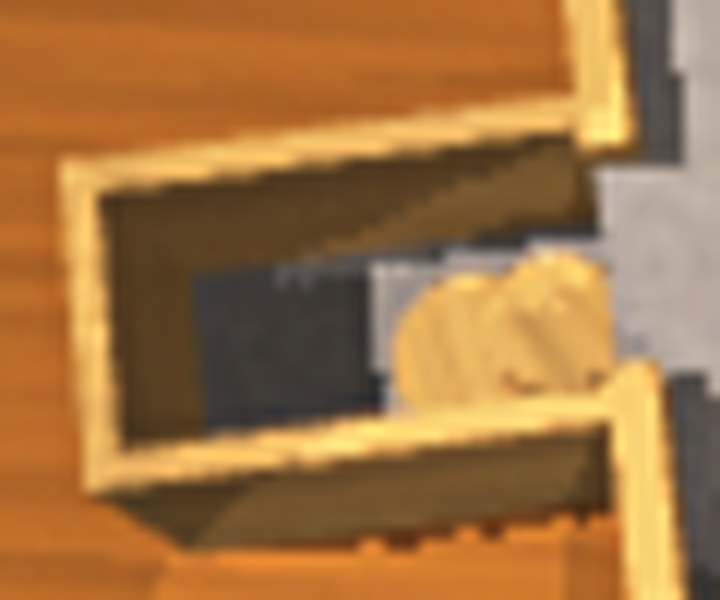

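View pics/s14.png

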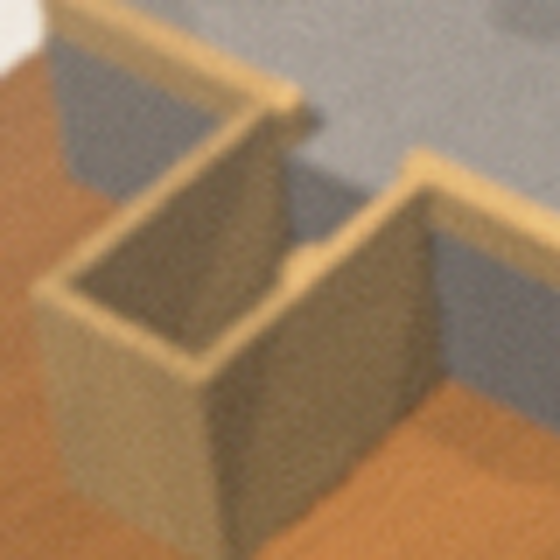

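The pile's top is at about z 0.05–0.06 m, so both base centres are well below 74 mm. Now the small base.

Call:
{"op": "arm_command", "data": {"steps": [[0, 4, 0, 0, 0, 0, 0.8], [0, 7.7, 0, 0, 0, 0, 0.8], [0, 7.7, 0, 0, 0, 0, 0.8], [-1, 7.7, 0, 0, 0, 0, 0.8], [-2, 7.7, 0, 0, 0, 0, 0.8], [-3, 7.7, 0, 0, 0, 0, 0.8], [-4, 7.7, 0, 0, 0, 0, 0.8], [-5, 7.7, 0, 0, 0, 0, 0.8], [-6, 7.7, 0, 0, 0, 0, 0.8], [-7, 7.7, 0, 0, 0, 0, 0.8], [-8, 7.7, 0, 0, 0, 0, 0.8], [-8.5, 7.7, 0, 0, 0, 0, 0.8], [-8.5, 7.7, 0, 0, 0, 0, 0.8], [-7, 7.7, 0, 0, 0, 0, 0.8], [-5.5, 7.7, 0, 0, 0, 0, 0.8], [-5.5, 3, 0, 0, 0, 0, 0.8], [-5.5, 0, 0, 0, 0, 0, 0.8], [-5.5, 0, 0, 0, 0, 0, 0.8]]}}

```text
time_s: 24.45
tool_pos: [0.5213, -0.0832, 0.1678]
tcp_rot: [0.064, -0.703, 0.705, -0.068]
wrist_force: [0.1, -0.1, -0.5]
opening: 0.0174
```

```bash
python3 look.py s15; python3 -c "
from h import *
goals([(0,-132,.165,90)])
s=snapshot('top');c=s['color'][125:270,165:345]; cv2.imwrite('pics/t15.png',cv2.resize(c,None,fx=4.1,fy=4.1,interpolation=cv2.INTER_CUBIC)[:,:,::-1])"
```

```text
t 24.5 tcp box [-52.4 -88.3] z 0.1661 head -180.2 open 0.0168 F [ 0.5  0.3 -0.5] j [-0.31  0.25 -0.21  1.11 -0.    2.64]
base_medium_center 0.31 [430. 200.] [ -1. -84.]
base_small_center 0.46 [432. 192.] [  3. -93.]
t 24.65 tcp box [-53.2 -87.5] z 0.1639 head -180.2 open 0.0172 F [-0.3 -1.  -1. ] j [-0.31  0.25 -0.21  1.11 -0.    2.64]
(0, -132, 0.165, 90) -> [-5.34 -0.12  4.43] [-0.  89.8  0. ]
```

View pics/s15.png

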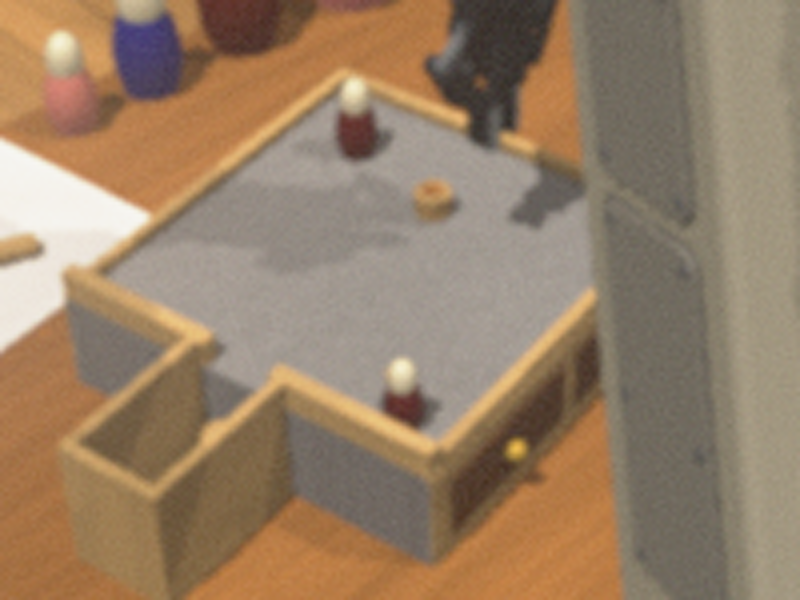

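```bash
python3 px.py 433 189 .1
```

```text
433.0 189.0 [  3.  -91.6]
```

Call:
{"op": "arm_command", "data": {"steps": [[0, 0, 2, 0, -10, 0, 0.8], [-2, 0, 4.4, 0, -20, 0, 0.8], [-4, 0, 4.4, 0, -30, 0, 0.8], [-5.3, 0, 4.4, 0, -40, 0, 0.8], [-5.3, 0, 4.4, 0, -50, 0, 0.8], [-5.3, 0, 4.4, 0, -60, 0, 0.8], [-5.3, 0, 4.4, 0, -70, 0, 0.8], [-5.3, 0, 4.4, 0, -80, 0, 0.8], [-5.3, 0, 4.4, 0, -90, 0, 0.8], [-5.3, 2, 4.4, 0, -90, 0, 0.8], [-5.3, 2, 4.4, 0, -90, 0, 0.8]]}}

```text
time_s: 26.08
tool_pos: [0.5779, -0.1149, 0.1411]
tcp_rot: [0.546, -0.453, 0.449, -0.544]
wrist_force: [-0.7, 0.5, -0.6]
opening: 0.0171
```

```bash
python3 look.py s16; python3 -c "
from h import *
goals([(0,-132,.087,90),(0,54,.087,90)])"
```

```text
t 26.125 tcp box [  -1.4 -131. ] z 0.1422 head -90.2 open 0.0173 F [-0.9  0.4  0.7] j [-0.33  0.38 -0.07  1.12 -0.    1.05]
base_small_center 0.66 [972.  23.] [-225. -511.]
base_small_center 0.6 [435. 205.] [ -7. -82.]
t 26.275 tcp box [  -0.2 -131.7] z 0.144 head -90.2 open 0.017 F [-0.1  1.  -1. ] j [-0.33  0.38 -0.07  1.12 -0.    1.05]
(0, -132, 0.087, 90) -> [0.03 5.7  0.02] [ 0.  -0.2 -0. ]
(0, 54, 0.087, 90) -> [-18.57   5.7   -0.04] [ 0.  -0.2 -0. ]
```

View pics/s16.png

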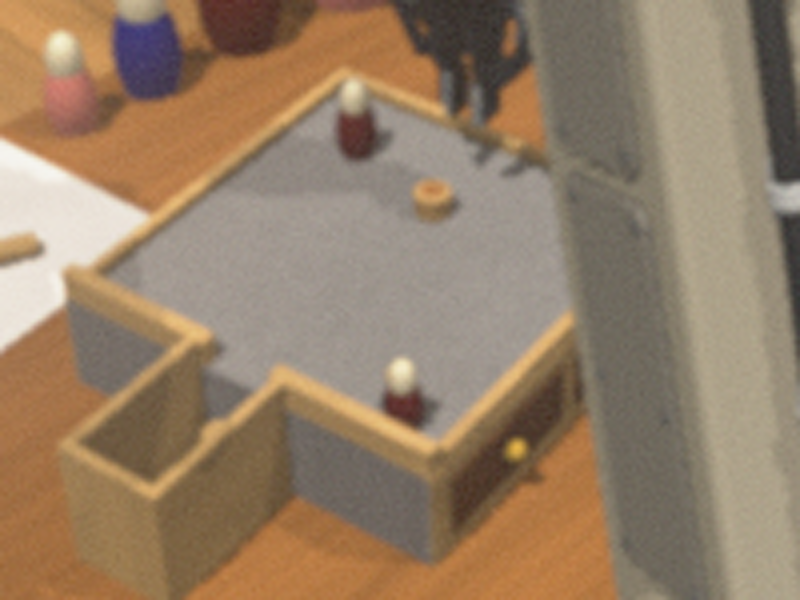

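Call:
{"op": "arm_command", "data": {"steps": [[0, 3, 0, 0, 0, 0, 0.8], [0, 5.7, 0, 0, 0, 0, 0.8], [0, 5.7, 0, 0, 0, 0, 0.8], [-1, 5.7, 0, 0, 0, 0, 0.8], [-2, 5.7, 0, 0, 0, 0, 0.8], [-3, 5.7, 0, 0, 0, 0, 0.8], [-4, 5.7, 0, 0, 0, 0, 0.8], [-5.2, 5.7, 0, 0, 0, 0, 0.8], [-6.4, 5.7, 0, 0, 0, 0, 0.8], [-7.6, 5.7, 0, 0, 0, 0, 0.8], [-8.8, 5.7, 0, 0, 0, 0, 0.8], [-10, 5.7, 0, 0, 0, 0, 0.8], [-11.2, 5.7, 0, 0, 0, 0, 0.8], [-12.4, 5.7, 0, 0, 0, 0, 0.8], [-13.6, 5.7, 0, 0, 0, 0, 0.8], [-14.8, 5.7, 0, 0, 0, 0, 0.8], [-16, 5.7, 0, 0, 0, 0, 0.8], [-17.2, 5.7, 0, 0, 0, 0, 0.8], [-18.2, 5.7, 0, 0, 0, 0, 0.8], [-18.5, 5.7, 0, 0, 0, 0, 0.8]]}}

```text
time_s: 28.78
tool_pos: [0.5452, 0.0669, 0.087]
tcp_rot: [0.545, -0.451, 0.45, -0.545]
wrist_force: [0.6, -0.5, 0.7]
opening: 0.017
```

```bash
python3 look.py s17; python3 -c "
from h import *
goals([(0,124,.087,90)])"
```

```text
t 28.825 tcp box [ 0.4 54. ] z 0.087 head -90.1 open 0.0172 F [ 0.1 -0.1  0.2] j [-0.02  0.35 -0.27  0.95  0.    1.36]
base_small_center 0.54 [292. 325.] [-3. 77.]
t 28.975 tcp box [ 0.4 53.2] z 0.087 head -90.2 open 0.0168 F [ 0.4 -0.7  0.3] j [-0.03  0.35 -0.27  0.95  0.    1.36]
(0, 124, 0.087, 90) -> [-7.08 -0.   -0.06] [ 0.  -0.2 -0. ]
```

View pics/s17.png

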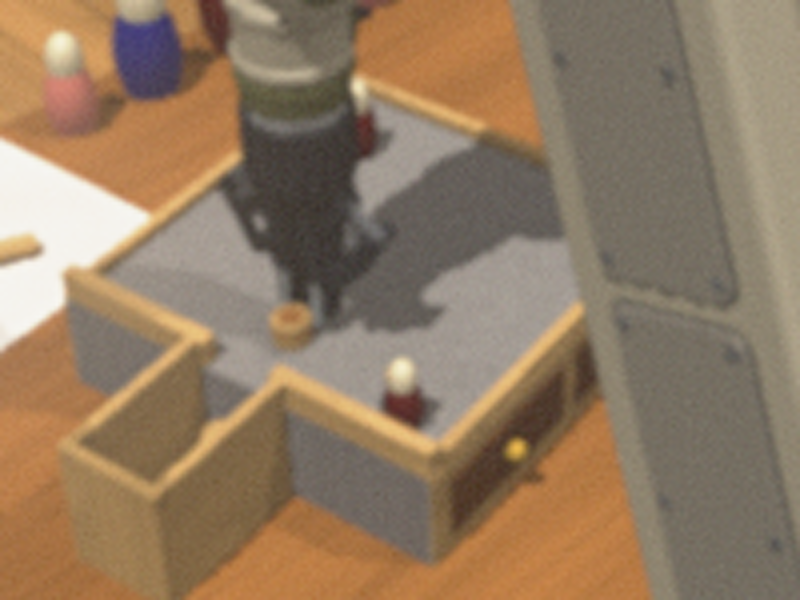

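Call:
{"op": "arm_command", "data": {"steps": [[-0.6, 0, 0, 0, 0, 0, 0.8], [-1.2, 0, 0, 0, 0, 0, 0.8], [-1.9, 0, 0, 0, 0, 0, 0.8], [-2.7, 0, 0, 0, 0, 0, 0.8], [-3.6, 0, 0, 0, 0, 0, 0.8], [-4.6, 0, 0, 0, 0, 0, 0.8], [-5.8, 0, 0, 0, 0, 0, 0.8], [-7, 0, 0, 0, 0, 0, 0.8], [-7.2, 0, 0, 0, 0, 0, 0.8], [-7.2, 0, 0, 0, 0, 0, 0.8]]}}

```text
time_s: 30.22
tool_pos: [0.5318, 0.137, 0.087]
tcp_rot: [0.545, -0.451, 0.451, -0.545]
wrist_force: [0.4, -0.2, 0.2]
opening: 0.0169
```

```bash
python3 look.py s18; python3 -c "
from h import *
goals([(0,60,.087,90),(0,60,.18,90),(-100,-100,.18,90)])"
```

```text
t 30.275 tcp box [  0.6 125.1] z 0.087 head -90.2 open 0.0171 F [-0.8  0.  -0.7] j [ 0.11  0.35 -0.27  0.95  0.    1.49]
t 30.425 tcp box [  0.7 124.8] z 0.087 head -90.2 open 0.0168 F [-0.6 -0.5 -0.7] j [ 0.1   0.35 -0.27  0.95  0.    1.49]
(0, 60, 0.087, 90) -> [ 6.48 -0.   -0.04] [ 0.  -0.2 -0. ]
(0, 60, 0.18, 90) -> [ 6.48 -9.3  -0.05] [ 0.  -0.2 -0. ]
(-100, -100, 0.18, 90) -> [22.52 -9.3  -9.99] [ 0.  -0.2 -0. ]
```

View pics/s18.png

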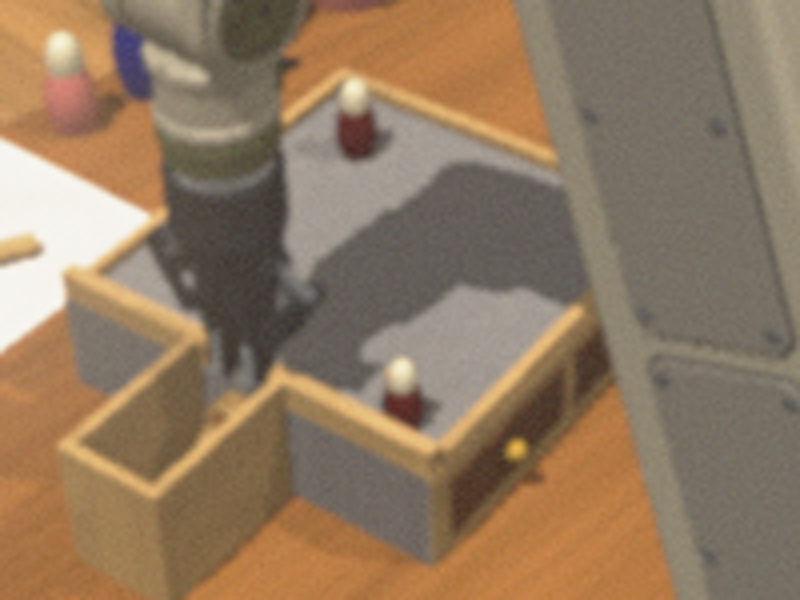

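Something shows near the edge at (225,410), so the small base may be resting on top of the pile. I'll retreat for a clear view.

Call:
{"op": "arm_command", "data": {"steps": [[2, 0, 0, 0, 0, 0, 0.8], [5, 0, 0, 0, 0, 0, 0.8], [6.5, -4, 0, 0, 0, 0, 0.8], [6.5, -9.3, 0, 0, 0, 0, 0.8], [11, -9.3, -3, 0, 0, 0, 0.8], [16, -9.3, -6, 0, 0, 0, 0.8], [22, -9.3, -10, 0, 0, 0, 0.8], [22, -9.3, -10, 0, 0, 0, 0.8]]}}

```text
time_s: 31.42
tool_pos: [0.4733, -0.1024, 0.1802]
tcp_rot: [0.544, -0.453, 0.453, -0.543]
wrist_force: [-0.0, -0.2, 0.1]
opening: 0.0171
```

```bash
python3 -c "
from h import *
t=snapshot('top');c=t['color'][180:230,168:228]; cv2.imwrite('pics/t19.png',cv2.resize(c,None,fx=12,fy=12,interpolation=cv2.INTER_CUBIC)[:,:,::-1])
s=snapshot('side');np.save('side.npy',s,allow_pickle=True);c=s['color'][220:300,180:260]; cv2.imwrite('pics/s19.png',cv2.resize(c,None,fx=7,fy=7,interpolation=cv2.INTER_CUBIC)[:,:,::-1])
goals([])
"
```

```text
t 31.525 tcp box [-100.9  -96.6] z 0.1802 head -90.4 open 0.017 F [0.3 0.5 0.1] j [-0.37  0.16 -0.28  1.13 -0.    1.01]
```

View pics/t19.png

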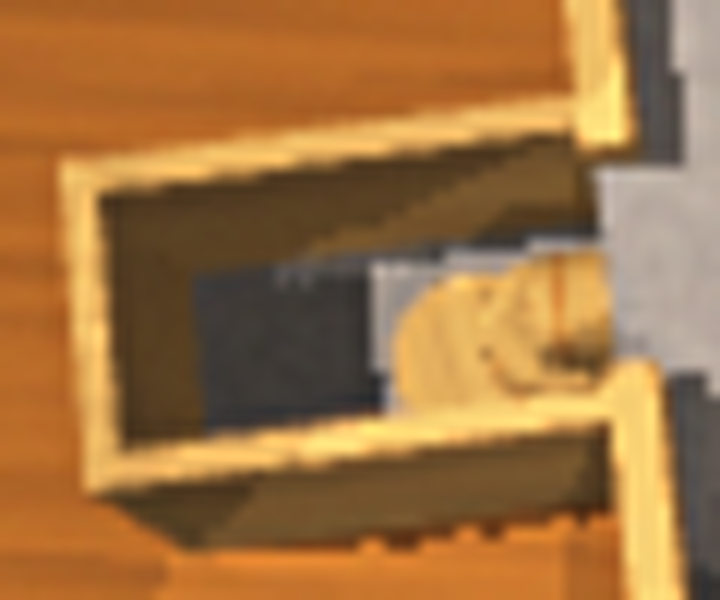

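View pics/s19.png

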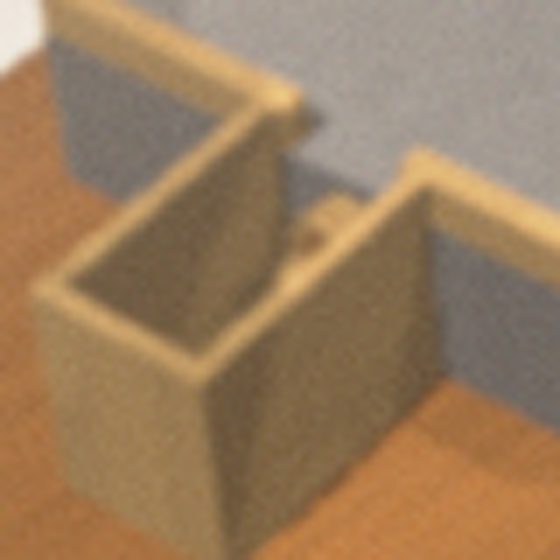

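Run:
```python
from h import *
s=np.load("side.npy",allow_pickle=True).item()
f=lambda u,v:(180+(u+.5)/7-.5,220+(v+.5)/7-.5)
for n,p in(("face centre",(312,240)),("top front",(318,212)),("top back",(350,200)),("deck edge",(355,178)),("deck edgeL",(290,150))):
  print(n,[(round(z,3),w2b(ray(s,f(*p),z)).round().tolist()) for z in np.arange(.04,.105,.01)])
t=np.load("top.npy",allow_pickle=True).item()
g=lambda u,v:(168+(u+.5)/12-.5,180+(v+.5)/12-.5)
for p in((555,315),(510,320),(606,315),(400,350),(560,255)): print(p,[(z,w2b(ray(t,g(*p),z)).round().tolist()) for z in(.03,.05,.07,.09)])
```

```text
face centre [(np.float64(0.04), [23.0, 130.0]), (np.float64(0.05), [16.0, 138.0]), (np.float64(0.06), [9.0, 145.0]), (np.float64(0.07), [1.0, 153.0]), (np.float64(0.08), [-6.0, 160.0]), (np.float64(0.09), [-13.0, 168.0]), (np.float64(0.1), [-21.0, 175.0])]
top front [(np.float64(0.04), [32.0, 117.0]), (np.float64(0.05), [24.0, 125.0]), (np.float64(0.06), [17.0, 132.0]), (np.float64(0.07), [9.0, 140.0]), (np.float64(0.08), [2.0, 147.0]), (np.float64(0.09), [-6.0, 155.0]), (np.float64(0.1), [-13.0, 163.0])]
top back [(np.float64(0.04), [26.0, 105.0]), (np.float64(0.05), [18.0, 113.0]), (np.float64(0.06), [11.0, 120.0]), (np.float64(0.07), [4.0, 128.0]), (np.float64(0.08), [-4.0, 136.0]), (np.float64(0.09), [-11.0, 143.0]), (np.float64(0.1), [-19.0, 151.0])]
deck edge [(np.float64(0.04), [32.0, 94.0]), (np.float64(0.05), [25.0, 102.0]), (np.float64(0.06), [17.0, 110.0]), (np.float64(0.07), [10.0, 118.0]), (np.float64(0.08), [2.0, 125.0]), (np.float64(0.09), [-5.0, 133.0]), (np.float64(0.1), [-13.0, 141.0])]
deck edgeL [(np.float64(0.04), [63.0, 96.0]), (np.float64(0.05), [56.0, 104.0]), (np.float64(0.06), [48.0, 112.0]), (np.float64(0.07), [40.0, 120.0]), (np.float64(0.08), [32.0, 127.0]), (np.float64(0.09), [25.0, 135.0]), (np.float64(0.1), [17.0, 143.0])]
(555, 315) [(0.03, [4.0, 152.0]), (0.05, [-1.0, 149.0]), (0.07, [-5.0, 147.0]), (0.09, [-10.0, 144.0])]
(510, 320) [(0.03, [4.0, 164.0]), (0.05, [-0.0, 161.0]), (0.07, [-5.0, 158.0]), (0.09, [-9.0, 155.0])]
(606, 315) [(0.03, [2.0, 139.0]), (0.05, [-2.0, 137.0]), (0.07, [-7.0, 134.0]), (0.09, [-11.0, 132.0])]
(400, 350) [(0.03, [0.0, 192.0]), (0.05, [-4.0, 188.0]), (0.07, [-8.0, 185.0]), (0.09, [-13.0, 181.0])]
(560, 255) [(0.03, [19.0, 149.0]), (0.05, [14.0, 146.0]), (0.07, [10.0, 144.0]), (0.09, [5.0, 141.0])]
```

The small base rests on edge on the pile, against the slot's near wall. Measured relative to the deck edge, its top is 7–12 mm below the deck, so its centre is at about z 0.055–0.06, under the 0.074 limit. I'll wait a moment and check that it is at rest.

Call:
{"op": "arm_command", "data": {"steps": [[0, 0, 0, 0, 0, 0, 0.8], [0, -1, 0, 0, 0, 0, 0.8], [0, -1, 0, 0, 0, 0, 0.8], [0, -1, 0, 0, 0, 0, 0.8], [0, -1, 0, 0, 0, 0, 0.8], [0, -1, 0, 0, 0, 0, 0.8], [0, -1, 0, 0, 0, 0, 0.8], [0, -1, 0, 0, 0, 0, 0.8]]}}

```text
time_s: 32.52
tool_pos: [0.4743, -0.1002, 0.1901]
tcp_rot: [0.544, -0.452, 0.452, -0.544]
wrist_force: [-0.1, -0.1, -0.4]
opening: 0.0171
```

Run:
```python
from h import *
t=snapshot('top');s=snapshot('side');save(s,"s20")
o=np.load("side.npy",allow_pickle=True).item(); a=s["color"].astype(int);bb=o["color"].astype(int)
sl=np.s_[245:285,185:245]
print("slot diff side",abs(a-bb).mean(2)[sl].mean(),"bg noise",abs(a-bb).mean(2)[350:400,250:300].mean())
c=cv2.resize(s["color"][225:285,190:260],None,fx=8,fy=8,interpolation=cv2.INTER_CUBIC)[:,:,::-1].copy()
f=lambda P:tuple(int(v) for v in ((proj(s,P)[0]+.5-[190,225])*8-.5))
for y,z,col in((130,.08,(255,0,0)),(140,.074,(0,255,0)),(150,.074,(0,255,255)),(150,.06,(0,0,255))):
  cv2.line(c,f([*b2w(-20,y),z]),f([*b2w(27,y),z]),col,1)
cv2.imwrite("pics/o20.png",c)
t0=np.load("top.npy",allow_pickle=True).item()
d=abs(t["color"].astype(int)-t0["color"].astype(int)).mean(2)
for l in("jar","paint_cup","saucer","pot_pink","doll_tall"):
  for q in(t0,):pass
  print(l,[(round(x["p"],2),np.round(x["uv"])) for x in boxes_of(t,l)[:1]])
c=np.hstack([cv2.resize(i["color"][125:270,165:345],None,fx=2.1,fy=2.1)[:,:,::-1] for i in(t0,t)]);cv2.imwrite("pics/c20.png",c)
```

```text
slot diff side 2.7236111111111114 bg noise 3.0792
jar [(0.97, array([108., 249.]))]
paint_cup [(0.86, array([111., 207.]))]
saucer [(0.69, array([414., 249.]))]
pot_pink [(0.77, array([474., 238.]))]
doll_tall [(0.82, array([440., 186.]))]
```

View pics/o20.png

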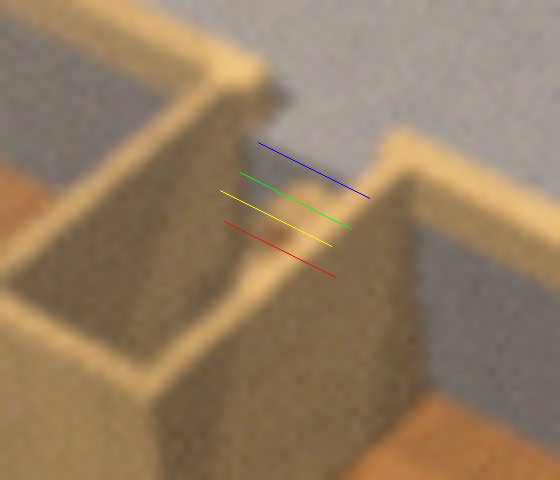

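View pics/c20.png

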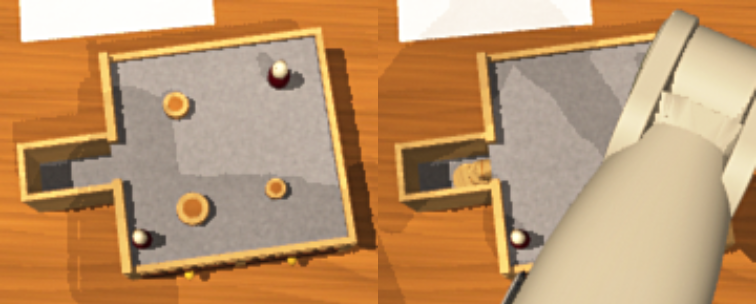

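```bash
python3 -c "
from bench import *
print(hand_in())"
```

```text
the job is handed in; nothing more can be done
None
```

I pushed the large, then the medium, then the small base through the gate with nearly shut fingertips. All three now lie in the slot, and I handed the job in at about 32.7 s of the 72 s allowed.

**Last checks:**
- **At rest:** two side pictures about a second apart showed no change in the slot beyond image noise.
- **Bystanders:** doll_b, the jar, paint cup, saucer, pink pot and tall doll show where they were at the start. The arm hid doll_a in the last top view, but side views until just before the final push through the gate showed it unmoved.
- **Gripper:** it was parked clear, about 90 mm above the deck, with nothing pressing on it.

**Least certain point:** the small base did not fall flat. It stands on edge on the other two, against the slot's wall under the gate. My image estimates put its centre at about 55–65 mm above the table, against the 74 mm limit. They differ from each other by a few millimetres, so I expect it to pass, but with only about 10 mm to spare.

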